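# Close two washed beakers rim to rim

### The arm

A 6-joint arm with a two-finger parallel gripper is mounted at the origin on a cart in front of the work surface, level with it; the furniture and walls round the work are solid. World frame = base frame: x ahead of the robot, y to its left, z up, the work surface at z = 0. Lengths are in m, angles in rad, forces in N, time in s.
With the tool pointing down it reaches from about 0.3 to 0.775 m from the base axis. Payload 14.6 kg.
Tool frame: the origin (TCP) lies on the front face of the gripper's body, between the roots of the fingers; the fingertips stand 97 mm ahead of it and the grasp point (between the pads) lies 78 mm ahead of it; z points along the fingers, y is the direction in which the jaws open and shut (so a half turn about z gives the same grasp; the last joint's range is limited). The gripper opens to 94 mm and grips with 3 to 60 N. Pads are 16 mm wide; open, the fingers measure 119 mm over their backs; the gripper's body (75 mm by 177 mm) begins 78 mm behind the grasp point.
Start: joints at [-1.376, 0.3, 1.521, -0, 1.321, -0.067], TCP at [0.142, -0.531, 0.303] pointing down, gripper open.
Joint ranges: [-3.03, 3.03], [-0.79, 2.21], [0.23, 2.52], [-1.04, 4.18], [0, 3.07], [-2.55, 2.55]. Speed limits (rad/s): [2.22, 2.22, 2.57, 3.14, 3.14, 3.14].

### API

Orientations are given as a rotation vector (axis times angle).
In Python, from rig import status, camera, get_calibration, workorder, spot_in, mark_of gives the robot as it stands.
- The arm moves only by the shell command python3 -m pendant 'ROWS' [FORCE]. ROWS is a JSON object of lists of equal length, an entry for each row: "gripper": the finger opening in m, from 0 to 0.094; "xyz": the shift along the tool's x, y, z in m, a list of three; "turn": the turn about the tool's z in degrees. A call has 1 to 5 rows; each row is the pose to reach, as a shift and turn from the pose commanded when the call began, along the tool's axes at that moment; what a row does not reach only later rows make up. A row lasts 1/8 s, in which the tool goes at most 62.5 mm and 10.7 degrees, less where a joint would pass 70% of its speed; a pose out of reach is approached as far as the arm can. A call with a gripper value outside its range is refused whole. The fingers move at their own pace and stop on an object; FORCE is the grip in N (left out, the last holds). Time passes only in rows, so rows that repeat a pose let the fingers close. It gives the time, the measured TCP pose, the force and the opening at its end, in the units of the state.
- status.get_state(): the state, without advancing time (a new reading comes with each control period).
- camera(name): name is "scene" or "top" or "wrist"; returns (picture, depth): 420x560x3 uint8, red, green, blue; 420x560 float32, m along the optical axis (not along the pixel's ray), 0 where there is no reading.
- get_calibration(name): a dict with "K" (3x3 intrinsics, pixels), "T" (4x4, takes a point from camera to world coordinates); the wrist camera has in their place "mount" (4x4, takes a point from camera to tool coordinates, whose origin is the TCP and whose axes are the flange's). Camera axes: x right, y up, looking along -z (the intrinsics and any distortion apply to the point x, -y, -z); pixel columns grow to the right and rows downward; lengths in m; the calibration is good to about 2 mm. The wrist camera is an equidistant fisheye: a pixel r from the principal point sees the ray r / f radians off the axis. A picture is of the moment at which its call begins: read the wrist's pose just before it. get_calibration takes no time and is no camera call.
- workorder.finish_job(): hands the job in, once; it reports no verdict.
Trained networks look in the newest picture that a camera, given by its name, has taken for a name from the list of things; names that differ only in an ending like _2 or _b are one class to them, and where a whole thing is asked for, a point or a joint stands for the part that bears it (a point fixed in the world has none). Each returns a list of dicts, best first, with "p" (0 to 1); they miss things now and then, are a little off and sometimes report something else, mostly with a low value. They report only what shows in the picture. A call takes as long as a camera call. They do not tell look-alikes from the thing itself.
- spot_in(name, camera): "xyz" ([x, y, z] in m, in world coordinates, good to about 4 mm: the middle of the surface that is visible of it).
- mark_of(name, camera): "xyz" ([x, y, z] in m, in world coordinates, good to about 4 mm: a listed point, or the origin of a listed thing).
The state is a dict: "clock": time; "joint_pos": joint angles; "dq": joint speeds; "effort": joint torques, N m; "tcp_pos": TCP position; "ee_rot": TCP orientation; "contact_force": force on the tool from outside, world axes, zero at the start; "wrist_torque": the same for the moment, N m; "width": finger opening in m.
Only numpy, scipy, OpenCV 4.12 (cv2) and the standard library are available. Lean on these libraries where they do the work, as an engineer would, in place of code of your own. Each camera call takes 0.05 s, during which the arm holds its last target.

### The job

Two washed beakers, a clear one and a steel one, hang mouth-down on the sloping drainers. Take each off and set it gently, still mouth-down, on the standing beaker of its own kind, rim squarely on rim, so that it stays there as a dust cover. Leave the standing beakers where they are, do not drop anything, and do not shift or tip the bottles and the flask among them.

Things in the scene. Friction and masses are not known exactly. Their poses are not given: they have to be found in the camera images.
- glass_cover: Clear hollow beaker, 70 mm high, slightly conical: 48 mm across outside at the closed end, 54 mm at the rim; 0.055 kg. Starts mouth-down over the blue drainer's peg, rim on the deck, leaning 35 degrees: draw it more than 50 mm along the peg to free it. Origin: centre of the closed end; z points from there out through the mouth.
- steel_cover: Steel hollow beaker, 85 mm high, 60 mm across outside, wall and flat rim 5 mm, a small bead 64 mm across at the mouth; 0.11 kg. Starts mouth-down over the grey drainer's peg, rim on the deck, leaning 35 degrees: draw it more than 50 mm along the peg to free it. Origin: centre of the closed end; z points from there out through the mouth.
- glass_base: Clear hollow beaker, 70 mm high, slightly conical: 48 mm across outside at the closed end, 54 mm at the rim; 0.055 kg. It stands upright, mouth up and empty, loose on the worktop. Origin: centre of its underside, z axis up through the mouth.
- steel_base: Steel hollow beaker, 85 mm high, 60 mm across outside, wall and flat rim 5 mm, a small bead 64 mm across at the mouth; 0.11 kg. It stands upright, mouth up and empty, loose on the worktop. Origin: centre of its underside, z axis up through the mouth.
- glass_cover_rim (a point): Centre of the mouth of the clear cover beaker, in the plane of its rim, 70 mm from its origin; axes as the beaker's.
- glass_base_rim (a point): Centre of the mouth of the standing clear beaker, in the plane of its rim, 70 mm above its underside; axes as the beaker's.
- steel_cover_rim (a point): Centre of the mouth of the steel cover beaker, in the plane of its rim, 85 mm from its origin; axes as the beaker's.
- steel_base_rim (a point): Centre of the mouth of the standing steel beaker, in the plane of its rim, 85 mm above its underside; axes as the beaker's.
- blue_drainer: Blue fixed drainer: foot, and a deck 112 x 104 mm sloping 35 degrees with one round white peg (26 mm thick, 50 mm long) square to it. Origin: centre of the foot's underside; x level from front to back, y left, z up. The peg rises from (0.012, 0, 0.058) m along (-0.574, 0, 0.819). It carries the clear beaker.
- grey_drainer: Grey fixed drainer: foot, and a deck 112 x 104 mm sloping 35 degrees with one round white peg (26 mm thick, 50 mm long) square to it. Origin: centre of the foot's underside; x level from front to back, y left, z up. The peg rises from (0.012, 0, 0.058) m along (-0.574, 0, 0.819). It carries the steel beaker. The two drainers are alike but for colour.
- drop_bottle: White dropping bottle with a tapering nozzle, 71 mm across, 212 mm high. Stands upright among the beakers as a bystander; origin at the centre of its underside, z up. 
- volumetric: Clear long-necked volumetric flask with a blue stopper, 61 mm across at the bulb, 189 mm high. Stands upright among the beakers as a bystander; origin at the centre of its underside, z up. 
- red_bottle: Small white bottle with a red pointed cap, 46 mm across, 124 mm high. Stands upright among the beakers as a bystander; origin at the centre of its underside, z up. 
- oxygen_bottle: Clear stoppered bottle with pale contents, 61 mm across, 163 mm high. Stands upright among the beakers as a bystander; origin at the centre of its underside, z up. 
Things that resemble listed ones, but are neither listed nor needed, are in the scene too. What is shaped like the steel_base but orange is not meant.

How it is judged:
At the end, for the whole second after the job is handed in: Each cover beaker stands mouth-down (within about 4 degrees) on the upright beaker of its own kind, rim on rim: mouth centres within 6 mm sideways and 7.5 mm in all; each lower beaker is upright (within 4 degrees) and within 40 mm of where it started; all four are at rest (horizontal distance between glass_cover_rim and glass_base_rim below 0.006 m and distance between glass_cover_rim and glass_base_rim below 0.0075 m and angle between each of glass_cover, steel_cover's own z axis and vertical above 3.07 rad and angle between each of glass_base, steel_base's own z axis and vertical below 0.07 rad and distance of each of glass_base, steel_base from where it was at the start of the episode below 0.04 m and linear speed of each of glass_cover, glass_base, steel_cover, steel_base below 0.02 m/s and horizontal distance between steel_cover_rim and steel_base_rim below 0.006 m and distance between steel_cover_rim and steel_base_rim below 0.0075 m); the robot touches nothing.
It fails at once if a bottle or the flask among the beakers is pushed more than 30 mm or tipped more than about 17 degrees (distance of any of drop_bottle, volumetric, red_bottle, oxygen_bottle from where it was at the start of the episode above 0.03 m or angle between any of drop_bottle, volumetric, red_bottle, oxygen_bottle's own z axis and vertical above 0.3 rad).
It fails at once if a cover beaker is dropped: out of the fingers and moving faster than 0.5 m/s (a fall of some 13 mm) ((contact force between the fingers and glass_cover below 0.05 N and linear speed of glass_cover above 0.5 m/s) or (contact force between the fingers and steel_cover below 0.05 N and linear speed of steel_cover above 0.5 m/s)).
It fails at once if a standing beaker is knocked over (angle between any of glass_base, steel_base's own z axis and vertical above 0.5 rad).
It also fails if it takes over 67 s, if anything falls off the work surface, if the arm or the gripper's body presses on something with over 40 N, if the wrist force passes 120 N, or if a joint passes its speed limit or range.

## Working session

There is one attempt and no reset: what is moved stays moved. The work goes in short steps, Python scripts to look and compute and a shell command to move; the robot and the scene stay as the last step left them, time stands still between calls to the robot, and variables do not carry over. Pictures are saved under pics/ and viewed, and the job is handed in when it is done.

```bash
ls; mkdir -p pics
python3 - <<'E'
from rig import status, camera, get_calibration, spot_in, mark_of
import cv2
print(status.get_state())
for n in ["scene","top","wrist"]:
    p,d=camera(n); cv2.imwrite(f"pics/{n}0.png",p[:,:,::-1])
    c=get_calibration(n); print(n,c)
for n in ["glass_cover","steel_cover","glass_base","steel_base","blue_drainer","grey_drainer","drop_bottle","volumetric","red_bottle","oxygen_bottle"]:
    for c in ["scene","top"]:
        print(n,c,[(round(r['p'],2),[round(float(v),3) for v in r['xyz']]) for r in mark_of(n,c)])
print(status.get_state()['clock'])
E
```

```text
pics
{'clock': 0.0, 'joint_pos': array([-1.37562011e+00,  3.00477070e-01,  1.52156786e+00, -3.42490553e-05,
        1.32074074e+00, -6.66002334e-02]), 'dq': array([-0.00166499,  0.00158807,  0.00137339, -0.00062878,  0.00027493,
        0.00060936]), 'effort': array([ 9.23306798e-04, -5.31810522e+01, -3.52738094e+01,  7.09072757e-02,
        2.43613205e-02, -9.02736565e-05]), 'tcp_pos': array([ 0.14229994, -0.53111394,  0.30208859]), 'ee_rot': array([-3.11354060e+00, -4.09882517e-01,  1.72335841e-04]), 'contact_force': array([ 0.24306175, -0.42289244, -0.76999502]), 'wrist_torque': array([0.05398608, 0.0041405 , 0.0147071 ]), 'width': 0.09391395456151207}
scene {'K': array([[413.78493051,   0.        , 276.46912076],
       [  0.        , 413.78493051, 208.54251609],
       [  0.        ,   0.        ,   1.        ]]), 'T': array([[-0.5077424 ,  0.35211004, -0.78626724, -0.41350471],
       [-0.86135782, -0.22457832,  0.45566136,  0.60851964],
       [-0.01613564,  0.90861603,  0.41732068,  0.60322037],
       [ 0.        ,  0.        ,  0.        ,  1.        ]])}
top {'K': array([[
[... 1243 characters left out ...]
(0.68, [0.66, -0.093, -0.003]), (0.67, [0.429, -0.171, 0.002])]
blue_drainer scene [(0.74, [0.509, 0.352, 0.004])]
blue_drainer top [(0.61, [0.509, 0.35, -0.001])]
grey_drainer scene [(0.98, [0.53, 0.169, 0.001])]
grey_drainer top [(0.97, [0.533, 0.169, -0.002])]
drop_bottle scene []
drop_bottle top [(0.61, [0.449, -0.041, -0.001]), (0.59, [0.481, 0.339, 0.108])]
volumetric scene []
volumetric top [(0.57, [0.569, -0.297, 0.007]), (0.53, [0.434, -0.287, 0.0]), (0.5, [0.534, 0.175, 0.05]), (0.33, [0.581, -0.18, 0.0])]
red_bottle scene [(0.67, [0.562, -0.04, -0.006])]
red_bottle top [(0.74, [0.562, -0.037, -0.001])]
oxygen_bottle scene []
oxygen_bottle top [(0.73, [0.435, -0.286, -0.003])]
1.15
```

View pics/scene0.png

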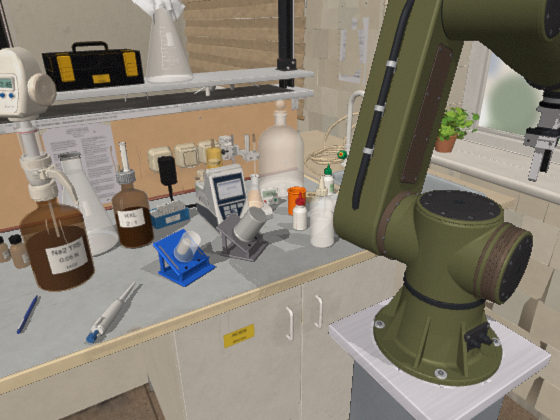

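View pics/top0.png

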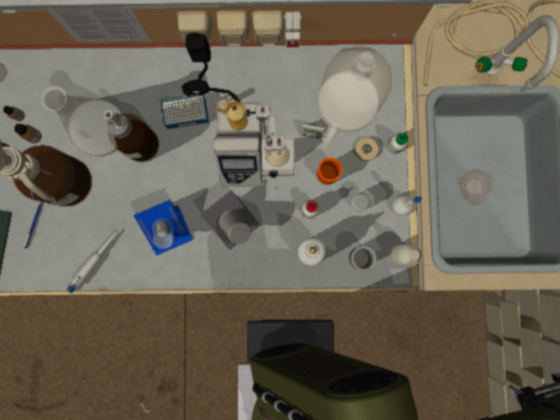

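View pics/wrist0.png

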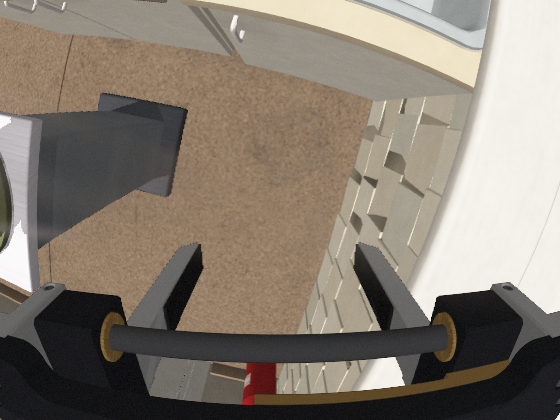

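The scene view shows the clear cover on the blue drainer at about (187,243) and the steel cover on the grey drainer at about (248,225). The arm hides most of the standing beakers there. In the top view:
- **Covers:** glass is at (163,230) and steel at (237,226).
- **Possible steel bases:** there's a steel-grey one at (362,257) and an orange one at (329,170).
- **Possible glass bases:** there's one at (361,199), and something tan at (367,148).
- **Bystanders:** drop_bottle (311,251), red_bottle (310,208), a blue stopper at (404,204), and a pale bottle at (404,255).

Next I'll take close crops to check these.

```bash
cat > h.py <<'E'
import numpy as np, cv2
from rig import status, camera, get_calibration, spot_in, mark_of
def world(name,d):
    c=get_calibration(name);K,T=c['K'],c['T']
    v,u=np.mgrid[0:d.shape[0],0:d.shape[1]]
    P=np.stack([(u-K[0,2])/K[0,0]*d,-(v-K[1,2])/K[1,1]*d,-d],-1)
    return P@T[:3,:3].T+T[:3,3]
E
python3 - <<'E'
from h import *
p,d=camera("top"); W=world("top",d)
np.save("top0.npy",W); np.save("top0d.npy",d); cv2.imwrite("pics/t.png",p[:,:,::-1])
im=p[:,:,::-1]
cv2.imwrite("pics/crop1.png",cv2.resize(im[130:280,290:430],None,fx=5,fy=4*1.0,interpolation=2) if 0 else cv2.resize(im[130:280,290:430],None,fx=4,fy=4,interpolation=cv2.INTER_CUBIC))
cv2.imwrite("pics/crop2.png",cv2.resize(im[180:270,120:280],None,fx=5,fy=5,interpolation=cv2.INTER_CUBIC))
for u,v in [(362,247),(362,257),(372,257),(361,188),(361,199),(329,160),(367,148),(404,204),(404,255),(311,251),(310,208),(163,230),(237,226),(231,220),(240,150),(276,155),(185,110),(130,140)]:
    print((u,v),W[v,u].round(3))
E
```

```text
(362, 247) [ 0.458 -0.17   0.084]
(362, 257) [ 0.432 -0.182  0.005]
(372, 257) [ 0.432 -0.197  0.073]
(361, 188) [ 0.623 -0.186 -0.004]
(361, 199) [ 0.591 -0.184  0.004]
(329, 160) [ 0.687 -0.09   0.08 ]
(367, 148) [ 0.735 -0.206 -0.005]
(404, 204) [ 0.569 -0.285  0.072]
(404, 255) [ 0.437 -0.271  0.111]
(311, 251) [ 0.449 -0.031  0.206]
(310, 208) [ 0.56  -0.037  0.099]
(163, 230) [0.507 0.338 0.108]
(237, 226) [0.514 0.148 0.132]
(231, 220) [0.53  0.165 0.114]
(240, 150) [0.694 0.135 0.19 ]
(276, 155) [0.692 0.048 0.134]
(185, 110) [0.835 0.294 0.049]
(130, 140) [0.73  0.411 0.158]
```

View pics/crop1.png

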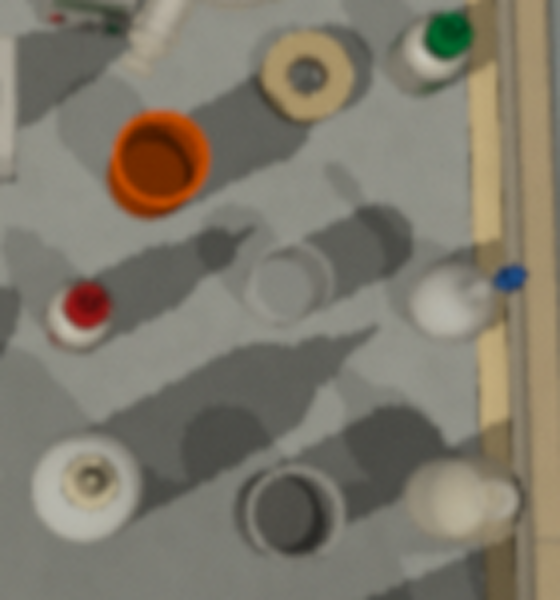

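View pics/crop2.png

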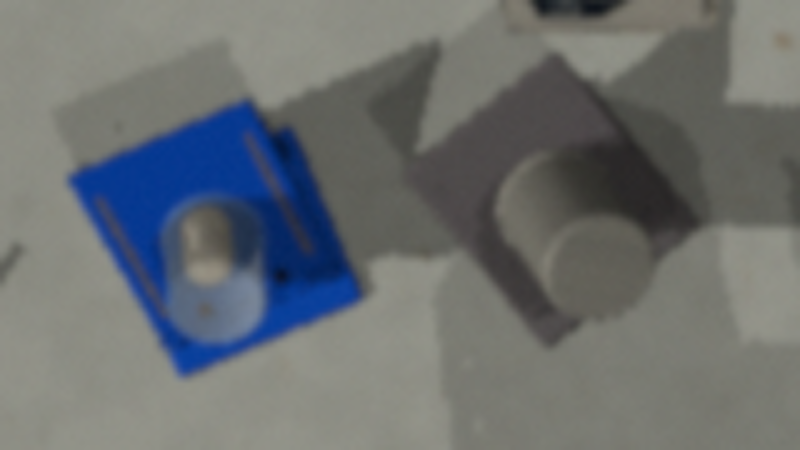

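The crops settle the choice. The steel base is the grey beaker at crop (290,510), which is top (362,257). The glass base is the clear one at crop (288,283), which is top (361,199). The orange beaker and the tan tape roll are excluded. Next I need the drainer yaws and refined positions.

Run:
```python
from h import *
W=np.load("top0.npy");im=cv2.imread("pics/t.png").astype(int)
def plane(m,name):
    P=W[m]
    for _ in range(6):
        A=np.c_[P[:,:2],np.ones(len(P))];c,*_=np.linalg.lstsq(A,P[:,2],rcond=None)
        r=np.abs(A@c-P[:,2]);P=P[r<max(0.003,np.median(r)*2)]
    n=np.array([-c[0],-c[1],1]);n/=np.linalg.norm(n)
    print(name,len(P),'slope',np.degrees(np.arccos(n[2])),'yaw of +x',np.degrees(np.arctan2(-n[1],-n[0])),c)
    # rect
    Z=P[:,:2]; print(cv2.minAreaRect(Z.astype(np.float32)*1000), Z.mean(0))
    return n
b=(im[:,:,0]-im[:,:,2]>80)&(W[:,:,2]>0.02)
b[:190]=0;b[260:]=0;b[:,:125]=0;b[:,200:]=0
plane(b,'blue')
# grey: depth region minus beaker
g=np.zeros(b.shape,bool);g[190:250,200:262]=1
g&=(W[:,:,2]>0.025)
dark=(im.max(2)<110)
plane(g&dark,'grey')
# steel base rim
m=(W[:,:,2]>0.078)&(W[:,:,2]<0.095);m2=np.zeros_like(m);m2[240:275,345:380]=1
P=W[m&m2];print(len(P));(c,r)=cv2.minEnclosingCircle(P[:,:2].astype(np.float32));print('steelbase',c,r,P[:,2].mean(),P[:,:2].mean(0),P.min(0),P.max(0))
m2[:]=0;m2[183:215,345:380]=1
P=W[m2&(W[:,:,2]>0.02)];print('glass depth',len(P),P.round(3)[:40].tolist())
# steel cover closed-end disc
m2[:]=0;m2[215:250,220:256]=1
P=W[m2&(W[:,:,2]>0.1)];print('steelcover',len(P),P.mean(0),P.min(0),P.max(0))
for n in ["glass_cover","steel_cover","glass_base","steel_base","volumetric","glass_cover_rim","steel_cover_rim","glass_base_rim","steel_base_rim"]:
    print(n,[(round(r['p'],2),[round(float(v),3) for v in r['xyz']]) for r in mark_of(n,"top")])
```

```text
blue 384 slope 32.31407609653773 yaw of +x 22.58686136789882 [ 0.5840025   0.24293967 -0.33414399]
((539.7952270507812, 364.44061279296875), (68.25836181640625, 112.30278778076172), 39.05657196044922) [0.5469532  0.36189363]
grey 841 slope 26.14223728277169 yaw of +x -126.70486251786444 [-0.29335342 -0.39349411  0.31967006]
((536.1886596679688, 164.06813049316406), (116.46598815917969, 104.44973754882812), 48.78202819824219) [0.53834158 0.17477331]
166
steelbase (0.42901647090911865, -0.17263714969158173) 0.03208404406905174 0.08348307140180262 [ 0.43024532 -0.17406886] [ 0.39912151 -0.20362968  0.07805106] [ 0.46092387 -0.14061857  0.0915368 ]
glass depth 187 [[0.439, 0.046, 1.42], [0.439, 0.046, 1.42], [0.439, 0.046, 1.42], [0.606, -0.169, 0.066], [0.605, -0.171, 0.069], [0.605, -0.174, 0.069], [0.606, -0.178, 0.062], [0.606, -0.18, 0.066], [0.605, -0.182, 0.069], [0.605, -0.184, 0.071], [0.606, -0.187, 0.067], [0.603, -0.164, 0.065], [0.602, -0.165, 0.073], [0.603, -0.169, 0.068], [0.605, -0.174, 0.054], [0.604, -0.175, 0.06], [0.604, -0.178, 0.056], [0.604, -0.181, 0.058], [0.604
[... 586 characters left out ...]
025471] [0.53870864 0.18370123 1.42023873]
glass_cover [(0.98, [0.48, 0.337, 0.11]), (0.6, [0.428, -0.174, 0.084])]
steel_cover [(0.69, [0.494, 0.143, 0.12])]
glass_base [(0.55, [0.58, -0.176, 0.003])]
steel_base [(0.8, [0.659, -0.092, -0.001]), (0.74, [0.428, -0.169, -0.001]), (0.54, [0.534, 0.174, 0.053]), (0.45, [0.51, 0.353, -0.002])]
volumetric [(0.68, [0.572, -0.295, 0.005])]
glass_cover_rim [(0.65, [0.523, 0.357, 0.051]), (0.17, [0.434, -0.285, 0.0])]
steel_cover_rim [(0.68, [0.532, 0.172, 0.049])]
glass_base_rim [(0.87, [0.583, -0.175, 0.065]), (0.49, [0.51, 0.354, -0.001])]
steel_base_rim [(0.96, [0.426, -0.176, 0.081]), (0.65, [0.663, -0.091, 0.085]), (0.22, [0.582, -0.179, -0.0])]
```

```bash
cat >> h.py <<'E'
from scipy.spatial.transform import Rotation as R
def go(g,yaw=None,wp=0.078):
    """shift in tool axes so grasp point reaches g, turn to x_tool yaw"""
    s=status.get_state();M=R.from_rotvec(s['ee_rot']).as_matrix()
    cur=np.degrees(np.arctan2(M[1,0],M[0,0]))
    t=np.array(g)+[0,0,wp]
    sh=M.T@(t-s['tcp_pos'])
    print('t',round(s['clock'],2),'grasp pt',(s['tcp_pos']-[0,0,wp]).round(4),'yaw',cur.round(2),'tilt',M[:,2].round(3),'j',s['joint_pos'].round(2),'F',s['contact_force'].round(1),'w',round(s['width'],4))
    print(' shift mm',(sh*1000).round(1),'turn',None if yaw is None else round(-((yaw-cur+180)%360-180),1))
E
python3 -c "
from h import *
go((.42,-.1,.27),15)
go((.489,.3415,.27),23.4)"
```

```text
t 1.65 grasp pt [ 0.1423 -0.5313  0.2246] yaw 15.0 tilt [-0.  0. -1.] j [-1.38  0.3   1.52  0.    1.32 -0.07] F [-0.3 -0.1 -0.2] w 0.0941
 shift mm [ 379.8 -344.7  -45.4] turn -0.0
t 1.65 grasp pt [ 0.1423 -0.5313  0.2246] yaw 15.0 tilt [-0.  0. -1.] j [-1.38  0.3   1.52  0.    1.32 -0.07] F [-0.3 -0.1 -0.2] w 0.0941
 shift mm [ 560.7 -753.3  -45.3] turn -8.4
```

```bash
python3 -m pendant '{"gripper":[0.094,0.094,0.094,0.094,0.094],"xyz":[[40,-36,-45],[90,-82,-45],[140,-127,-45],[190,-172,-45],[240,-218,-45]],"turn":[0,0,0,0,0]}' | head -c 300; echo
```

```text
clock: 2.28
tcp_pos: [0.3005, -0.285, 0.3989]
ee_rot: [3.114, 0.409, 0.001]
contact_force: [0.8, 0.1, 1.1]
width: 0.0941
```

I typed that move in mm where the interface wants metres. The per-row limit kept it small and in the intended direction. I'll use metres from here on.

```bash
sed -i "s/print(' shift mm',(sh\*1000).round(1)/print(' shift m',sh.round(4)/" h.py; python3 -c "
from h import *
go((.43,.10,.29),15)
go((.489,.3415,.25),23.4)"
```

```text
t 2.27 grasp pt [ 0.3005 -0.285   0.3209] yaw 14.98 tilt [ 0.001 -0.001 -1.   ] j [-0.85 -0.07  1.71  0.    1.5   0.46] F [0.8 0.1 1.1] w 0.0941
 shift m [ 0.2246 -0.3385  0.0307] turn -0.0
t 2.27 grasp pt [ 0.3005 -0.285   0.3209] yaw 14.98 tilt [ 0.001 -0.001 -1.   ] j [-0.85 -0.07  1.71  0.    1.5   0.46] F [0.8 0.1 1.1] w 0.0941
 shift m [ 0.344  -0.5566  0.0706] turn -8.4
```

```bash
python3 -m pendant '{"gripper":[0.094,0.094,0.094,0.094,0.094],"xyz":[[0.03,-0.045,0],[0.062,-0.093,0.01],[0.095,-0.14,0.02],[0.128,-0.19,0.03],[0.16,-0.24,0.03]],"turn":[0,0,0,0,0]}'; python3 -c "
from h import *
go((.489,.3415,.25),23.4)"
```

```text
clock: 2.9
tcp_pos: [0.3924, -0.0116, 0.3679]
ee_rot: [-3.115, -0.41, 0.0]
contact_force: [1.0, -1.2, 0.6]
width: 0.0937
t 2.9 grasp pt [ 0.3924 -0.0116  0.2899] yaw 15.0 tilt [-0. -0. -1.] j [-0.12 -0.11  1.82 -0.    1.43  1.19] F [ 1.  -1.2  0.6] w 0.0937
 shift m [ 0.1847 -0.316   0.0399] turn -8.4
```

```bash
python3 -m pendant '{"gripper":[0.094,0.094,0.094,0.094,0.094],"xyz":[[0.025,-0.045,0],[0.055,-0.095,0],[0.085,-0.145,0.01],[0.115,-0.195,0.02],[0.145,-0.25,0.03]],"turn":[-2,-4,-6,-8.4,-8.4]}'; python3 -m pendant '{"gripper":[0.094,0.094,0.094],"xyz":[[0.02,-0.03,0],[0.035,-0.055,0.01],[0.035,-0.055,0.01]],"turn":[0,0,0]}';python3 - <<'E'
from h import *
go((.489,.3415,.25),23.4)
p,d=camera("wrist");cv2.imwrite("pics/w1.png",p[:,:,::-1])
for n in ["glass_cover","glass_cover_rim","blue_drainer"]:
    print(n,[(round(r['p'],2),[round(float(v),3) for v in r['xyz']]) for r in mark_of(n,"wrist")])
E
```

```text
clock: 3.52
tcp_pos: [0.4677, 0.2665, 0.3382]
ee_rot: [-3.076, -0.638, -0.001]
contact_force: [0.6, -0.9, 0.5]
width: 0.0939
clock: 3.9
tcp_pos: [0.4774, 0.3301, 0.3271]
ee_rot: [3.075, 0.64, -0.003]
contact_force: [0.2, -0.3, 0.4]
width: 0.0938
t 3.9 grasp pt [0.4774 0.3301 0.2491] yaw 23.51 tilt [-0.002 -0.001 -1.   ] j [0.54 0.35 1.4  0.   1.4  1.7 ] F [ 0.2 -0.3  0.4] w 0.0938
 shift m [ 0.0151 -0.0058 -0.0009] turn 0.1
glass_cover [(0.7, [0.479, 0.338, 0.11])]
glass_cover_rim []
blue_drainer [(0.19, [0.537, 0.17, 0.053])]
```

View pics/w1.png

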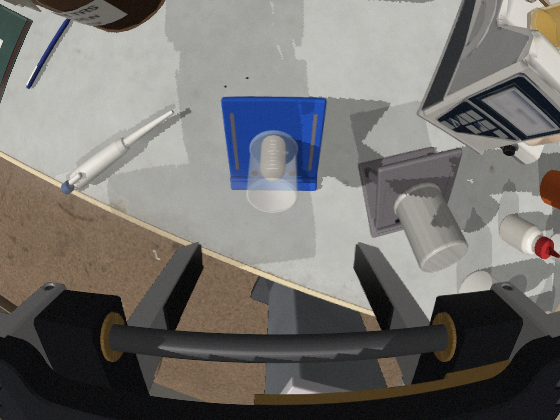

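The wrist view shows the blue drainer upright in frame (222–326, 96–190), so the yaw is right. The glass cover sits at about (272,165), slightly left of the finger centre at 278, which agrees with the computed −6 mm. I'll descend and grip.

```bash
python3 -m pendant '{"gripper":[0.094,0.094,0.094,0.094,0.094],"xyz":[[0.015,-0.006,0.03],[0.015,-0.006,0.07],[0.015,-0.006,0.11],[0.015,-0.006,0.156],[0.015,-0.006,0.156]],"turn":[0,0,0,0,0]}' 8; python3 -c "
from h import *
go((.489,.3415,.093),23.4)"
```

```text
clock: 4.72
tcp_pos: [0.4885, 0.3391, 0.1703]
ee_rot: [3.075, 0.635, -0.008]
contact_force: [-0.7, 0.9, -0.3]
width: 0.0942
t 4.72 grasp pt [0.4885 0.3391 0.0923] yaw 23.35 tilt [-0.004 -0.003 -1.   ] j [ 0.55  0.53  1.52 -0.    1.1   1.71] F [-0.7  0.9 -0.3] w 0.0942
 shift m [ 0.0014 -0.002  -0.0007] turn -0.1
```

```bash
python3 -m pendant '{"gripper":[0.06,0.05,0.03,0.03,0.03],"xyz":[[0,0,0],[0,0,0],[0,0,0],[0,0,0],[0,0,0]],"turn":[0,0,0,0,0]}' 6
python3 - <<'E'
from h import *
go((.489,.3415,.093),23.4)
p,d=camera("wrist");cv2.imwrite("pics/w2.png",p[:,:,::-1])
E
```

```text
clock: 5.35
tcp_pos: [0.4892, 0.3405, 0.1726]
ee_rot: [-3.076, -0.637, -0.0]
contact_force: [0.7, 0.9, 3.0]
width: 0.0506
t 5.35 grasp pt [0.4892 0.3405 0.0946] yaw 23.41 tilt [ 0.  0. -1.] j [0.55 0.53 1.51 0.   1.1  1.71] F [0.7 0.9 3. ] w 0.0506
 shift m [ 0.0003 -0.001   0.0016] turn 0.0
```

View pics/w2.png

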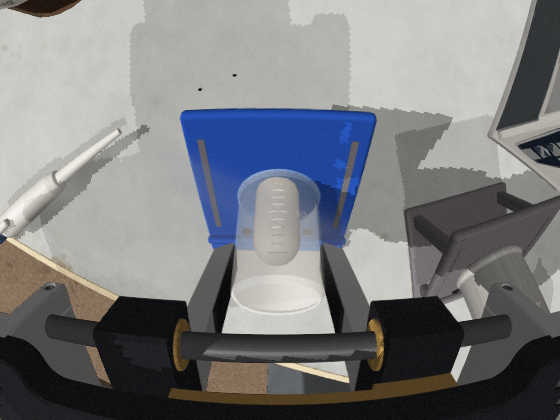

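Fingers have closed on the clear beaker (230–325, 170–310) and the width reads 50.6 mm, which fits the cone. I'll draw it along the peg.

```bash
python3 -m pendant '{"gripper":[0.03,0.03,0.03,0.03,0.03],"xyz":[[-0.0057,0,-0.0082],[-0.0143,0,-0.0205],[-0.023,0,-0.0328],[-0.0316,0,-0.045],[-0.0373,0,-0.0533]],"turn":[0,0,0,0,0]}' 6; python3 -m pendant '{"gripper":[0.03],"xyz":[[0,0,0]],"turn":[0]}';python3 - <<'E'
from h import *
go((.489,.3415,.093),23.4)
p,d=camera("wrist");cv2.imwrite("pics/w3.png",p[:,:,::-1])
p,d=camera("scene");cv2.imwrite("pics/s3.png",cv2.resize(p[190:300,130:270,::-1],None,fx=5,fy=5,interpolation=2))
E
```

```text
clock: 6.02
tcp_pos: [0.4544, 0.3254, 0.2269]
ee_rot: [-3.076, -0.637, -0.001]
contact_force: [-0.2, 0.2, -0.5]
width: 0.0507
clock: 6.15
tcp_pos: [0.4548, 0.3256, 0.2265]
ee_rot: [-3.076, -0.637, -0.002]
contact_force: [-0.2, -0.8, -0.7]
width: 0.0503
t 6.15 grasp pt [0.4548 0.3256 0.1485] yaw 23.4 tilt [ 0.001  0.001 -1.   ] j [0.56 0.39 1.58 0.   1.17 1.72] F [-0.2 -0.8 -0.7] w 0.0503
 shift m [ 0.0377 -0.001   0.0556] turn 0.0
```

View pics/w3.png

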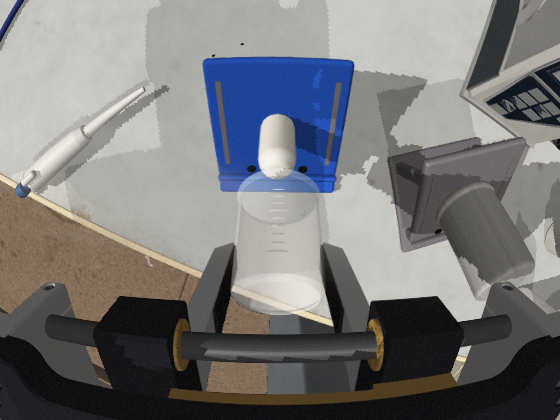

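View pics/s3.png

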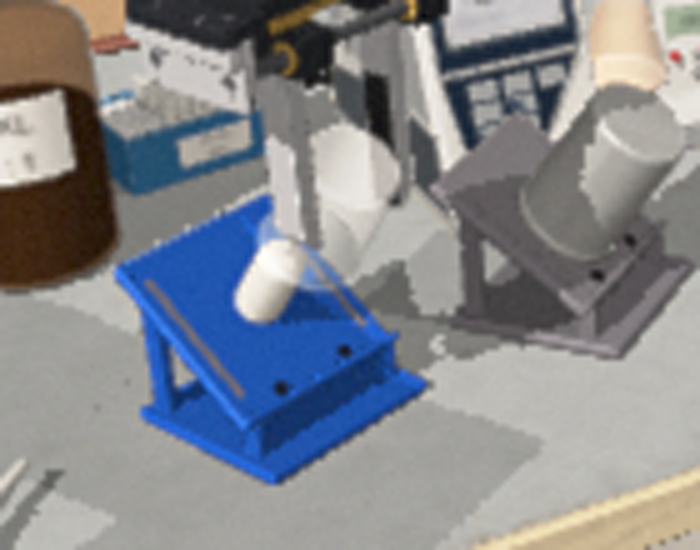

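The wrist view shows the beaker off the peg, its mouth at about (278,200) with the peg tip at (277,160). It's still leaning, because the grip holds it against gravity. I'll turn it upright in the grip by catching the inside of its mouth on the fixed peg's tip and moving toward the drainer.

```bash
python3 -m pendant '{"gripper":[0.03,0.03,0.03,0.03,0.03],"xyz":[[0.010,0,0.006],[0.020,0,0.012],[0.028,0,0.017],[0.036,0,0.018],[0.042,0,0.018]],"turn":[0,0,0,0,0]}' 5;python3 - <<'E'
from h import *
go((.489,.3415,.093),23.4)
p,d=camera("wrist");cv2.imwrite("pics/w4.png",p[:,:,::-1])
p,d=camera("scene");cv2.imwrite("pics/s4.png",cv2.resize(p[190:300,130:270,::-1],None,fx=5,fy=5,interpolation=2))
E
```

```text
clock: 6.88
tcp_pos: [0.4938, 0.3424, 0.2073]
ee_rot: [3.076, 0.637, -0.001]
contact_force: [-1.1, 0.6, -2.9]
width: 0.0509
t 6.88 grasp pt [0.4938 0.3424 0.1293] yaw 23.4 tilt [-0.001 -0.    -1.   ] j [0.55 0.5  1.47 0.   1.17 1.71] F [-1.1  0.6 -2.9] w 0.0509
 shift m [-0.0047 -0.001   0.0363] turn -0.0
```

View pics/w4.png

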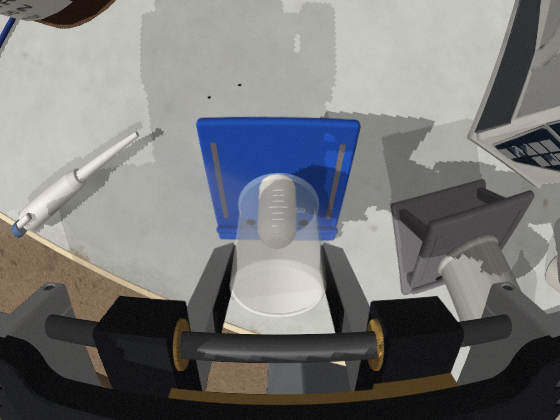

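View pics/s4.png

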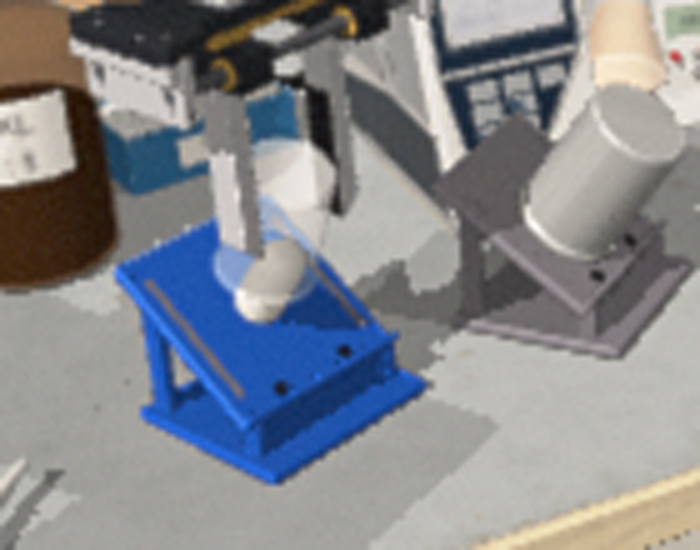

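```bash
python3 -m pendant '{"gripper":[0.03,0.03,0.03,0.03,0.03],"xyz":[[0.006,0,0],[0.012,0,0],[0.017,0,0],[0.021,0,0],[0.021,0,0]],"turn":[0,0,0,0,0]}' 5;cat >> h.py <<'E'
def wproj(Pt):
    c=get_calibration("wrist");K,M=c['K'],c['mount']
    q=(np.asarray(Pt)-M[:3,3])@M[:3,:3]
    v=np.stack([q[...,0],-q[...,1],-q[...,2]],-1)
    r=np.linalg.norm(v[...,:2],axis=-1);th=np.arctan2(r,v[...,2])
    return np.stack([K[0,2]+K[0,0]*th*v[...,0]/r,K[1,2]+K[1,1]*th*v[...,1]/r],-1)
def overlay(im,lean,s=0.02,H=0.07,r0=.024,r1=.027,gz=.078,col=(0,0,255)):
    """lean>0: closed end toward -x tool. s: distance pivot to closed end"""
    a=np.radians(lean);ax=np.array([np.sin(a),0,np.cos(a)])  # toward mouth
    e1=np.array([np.cos(a),0,-np.sin(a)]);e2=np.array([0,1,0]);t=np.linspace(0,2*np.pi,60)
    for d,r in ((-s,r0),(H-s,r1)):
        P=np.array([0,0,gz])+d*ax+r*(np.cos(t)[:,None]*e1+np.sin(t)[:,None]*e2)
        cv2.polylines(im,[wproj(P).round().astype(int)],True,col,1)
E
python3 - <<'E'
from h import *
go((.489,.3415,.093),23.4)
p,d=camera("wrist");im=p[:,:,::-1].copy();cv2.imwrite("pics/w5raw.png",im)
overlay(im,0);overlay(im,15,col=(0,255,0));overlay(im,35,col=(255,0,0))
cv2.imwrite("pics/w5.png",cv2.resize(np.hstack([cv2.imread("pics/w5raw.png")[100:340,180:380],im[100:340,180:380]]),None,fx=2,fy=2))
p,d=camera("scene");cv2.imwrite("pics/s5.png",cv2.resize(p[190:300,130:270,::-1],None,fx=5,fy=5,interpolation=2))
E
```

```text
clock: 7.6
tcp_pos: [0.513, 0.3507, 0.2078]
ee_rot: [-3.076, -0.637, -0.001]
contact_force: [0.3, 0.1, 0.1]
width: 0.0511
t 7.6 grasp pt [0.513  0.3507 0.1298] yaw 23.4 tilt [ 0.  0. -1.] j [ 0.54  0.54  1.4  -0.    1.19  1.7 ] F [0.3 0.1 0.1] w 0.0511
 shift m [-0.0257 -0.0011  0.0368] turn -0.0
```

View pics/w5.png

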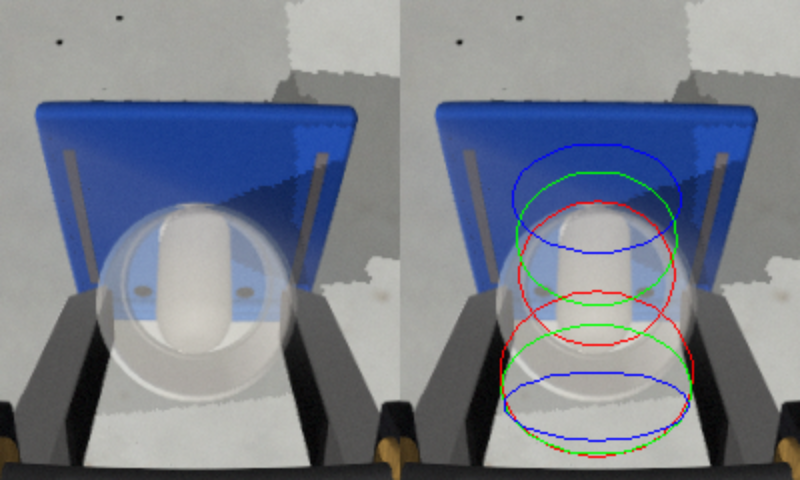

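View pics/s5.png

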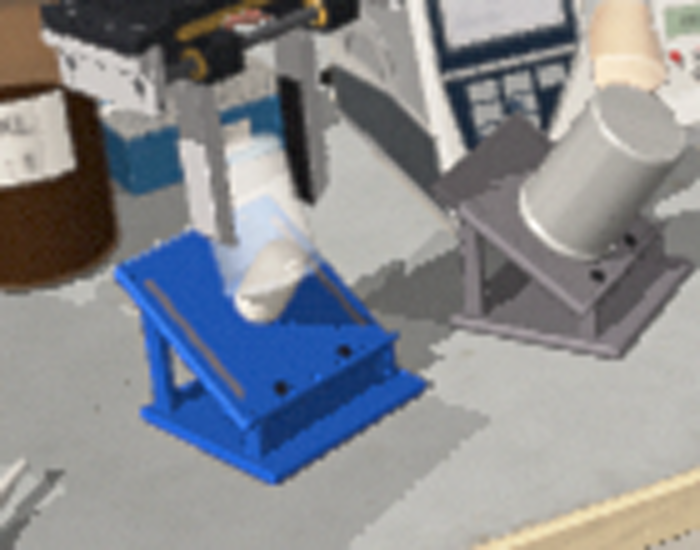

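The upper ring at (197,302) and the lower ring at (193,285) in the crop now nearly coincide, so the beaker has rotated past vertical. I'll fit the lean.

Run:
```python
from h import *
out=[]
for l,s in ((-10,.02),(-20,.02),(-25,.02),(-20,.03)):
    im=cv2.imread("pics/w5raw.png");overlay(im,l,s);out.append(im[150:340,200:360])
cv2.imwrite("pics/w5b.png",cv2.resize(np.vstack([np.hstack(out[:2]),np.hstack(out[2:])]),None,fx=1.55,fy=1.55,interpolation=2))
```

```text
(no output)
```

View pics/w5b.png

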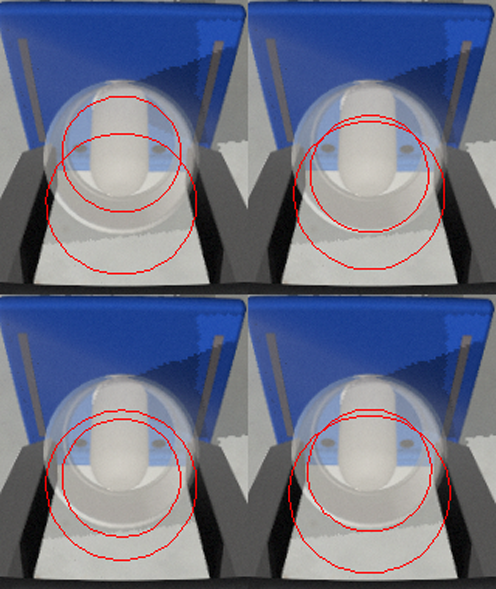

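```bash
sed -i 's/gz=.078,col/gz=.078,dx=0,col/; s/P=np.array(\[0,0,gz\])/P=np.array([dx,0,gz])/' h.py
python3 - <<'E'
from h import *
out=[]
for l,s,dx in ((-20,.015,.013),(-15,.015,.013),(-15,.012,.01),(-25,.018,.015)):
    im=cv2.imread("pics/w5raw.png");overlay(im,l,s,dx=dx);out.append(im[150:340,200:360])
cv2.imwrite("pics/w5c.png",cv2.resize(np.vstack([np.hstack(out[:2]),np.hstack(out[2:])]),None,fx=1.55,fy=1.55,interpolation=2))
E
```

```text
(no output)
```

View pics/w5c.png

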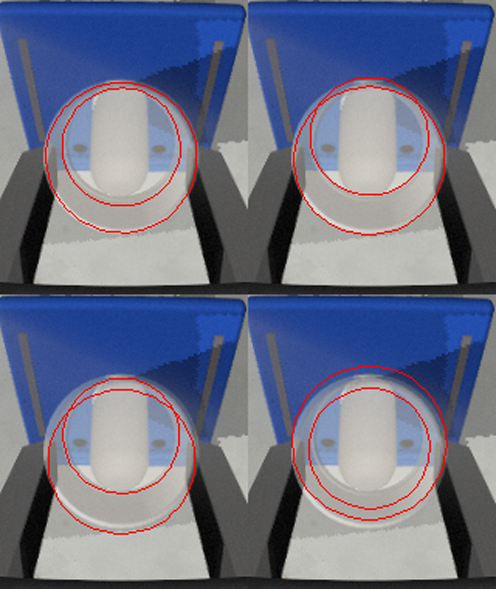

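Best fit is a lean of about −18° with the beaker about 13 mm forward in the pads. It's held, but not squarely. The safest fix is to set it mouth-down on free worktop in front of the drainers and regrasp it cleanly. I'll look for a free spot.

Run:
```python
from h import *
W=np.load("top0.npy")
for u,v in [(157,255),(192,239),(202,213),(230,249),(197,262),(190,268),(200,285),(200,289),(122,232),(70,287),(275,245)]: print((u,v),W[v,u].round(3))
occ=W[((W[:,:,2]>0.012)&(W[:,:,2]<.5))]
for y in (.2,.22,.24,.26,.28,.30):
    for x in (.40,.41,.42,.43,.44,.45):
        print(round(np.min(np.hypot(occ[:,0]-x,occ[:,1]-y))*1000),end=' ')
    print(y)
go((.42,.25,.20),90)
```

```text
(157, 255) [0.445 0.378 0.002]
(192, 239) [0.487 0.282 0.002]
(202, 213) [0.551 0.242 0.088]
(230, 249) [0.459 0.178 0.004]
(197, 262) [ 0.424  0.269 -0.   ]
(190, 268) [ 0.408  0.288 -0.001]
(200, 285) [ 0.361  0.261 -0.007]
(200, 289) [ 0.351  0.261 -0.003]
(122, 232) [0.509 0.475 0.001]
(70, 287) [0.362 0.608 0.02 ]
(275, 245) [0.468 0.054 0.001]
69 60 51 43 34 25 0.2
78 69 61 52 45 38 0.22
88 80 73 66 59 52 0.24
92 85 79 72 65 56 0.26
80 71 64 57 50 45 0.28
70 61 52 43 35 29 0.3
t 7.7 grasp pt [0.5128 0.3506 0.1297] yaw 23.4 tilt [ 0.  0. -1.] j [ 0.54  0.54  1.41 -0.    1.19  1.7 ] F [ 0.1  0.4 -1. ] w 0.0512
 shift m [-0.1251  0.0555 -0.0703] turn -66.6
```

```bash
python3 -m pendant '{"gripper":[0.03,0.03,0.03,0.03,0.03],"xyz":[[0,0,-0.012],[0,0,-0.028],[0,0,-0.044],[0,0,-0.06],[0,0,-0.065]],"turn":[0,0,0,0,0]}' 6; python3 -c "
from h import *
go((.415,.25,.11),23.4)"
```

```text
clock: 8.32
tcp_pos: [0.5129, 0.3507, 0.2743]
ee_rot: [-3.076, -0.637, -0.003]
contact_force: [-0.2, 0.1, -0.0]
width: 0.0509
t 8.32 grasp pt [0.5129 0.3507 0.1963] yaw 23.4 tilt [ 0.002  0.001 -1.   ] j [ 0.54  0.48  1.34 -0.    1.32  1.7 ] F [-0.2  0.1 -0. ] w 0.0509
 shift m [-0.13    0.0536  0.0861] turn 0.0
```

```bash
python3 -m pendant '{"gripper":[0.03,0.03,0.03,0.03,0.03],"xyz":[[-0.02,0.008,0],[-0.05,0.02,0],[-0.085,0.035,0.01],[-0.115,0.048,0.03],[-0.13,0.054,0.05]],"turn":[0,0,0,0,0]}' 6;python3 -m pendant '{"gripper":[0.03,0.03,0.03,0.03,0.03],"xyz":[[0,0,0.016],[0,0,0.034],[0,0,0.046],[0,0,0.054],[0,0,0.060]],"turn":[0,0,0,0,0]}'
python3 - <<'E'
from h import *
go((.415,.25,.065),23.4)
p,d=camera("wrist");cv2.imwrite("pics/w6.png",p[:,:,::-1])
E
```

```text
clock: 8.95
tcp_pos: [0.4139, 0.2485, 0.2223]
ee_rot: [3.076, 0.637, 0.0]
contact_force: [0.0, -0.1, -0.7]
width: 0.0508
clock: 9.57
tcp_pos: [0.4151, 0.2496, 0.1624]
ee_rot: [-3.076, -0.637, -0.0]
contact_force: [-0.3, 0.3, -1.3]
width: 0.0507
t 9.57 grasp pt [0.4151 0.2496 0.0844] yaw 23.4 tilt [ 0.  0. -1.] j [0.47 0.33 1.84 0.   0.97 1.63] F [-0.3  0.3 -1.3] w 0.0507
 shift m [ 0.0001 -0.0004  0.0194] turn 0.0
```

View pics/w6.png

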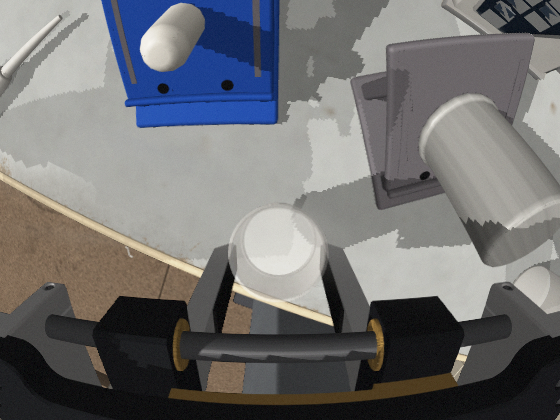

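The beaker hangs over free worktop at (278,250), clear of the table edge at about (240,290). I'll lower it until it touches.

```bash
python3 -m pendant '{"gripper":[0.03,0.03,0.03,0.03,0.03],"xyz":[[0,0,0.008],[0,0,0.016],[0,0,0.021],[0,0,0.025],[0,0,0.025]],"turn":[0,0,0,0,0]}' 3; python3 -m pendant '{"gripper":[0.03,0.03,0.03,0.03],"xyz":[[0,0,0.002],[0,0,0.004],[0,0,0.006],[0,0,0.006]],"turn":[0,0,0,0]}'
python3 - <<'E'
from h import *
go((.415,.25,.055),23.4)
p,d=camera("wrist");cv2.imwrite("pics/w7.png",p[150:350,180:380,::-1])
p,d=camera("scene");cv2.imwrite("pics/s7.png",cv2.resize(p[180:300,130:270,::-1],None,fx=5,fy=5,interpolation=2))
E
```

```text
clock: 10.25
tcp_pos: [0.4148, 0.2494, 0.1375]
ee_rot: [3.076, 0.637, -0.001]
contact_force: [0.4, 0.7, -1.2]
width: 0.0508
clock: 10.75
tcp_pos: [0.4148, 0.2494, 0.1317]
ee_rot: [3.076, 0.637, -0.0]
contact_force: [-0.1, -1.0, 2.8]
width: 0.051
t 10.75 grasp pt [0.4148 0.2494 0.0537] yaw 23.4 tilt [-0. -0. -1.] j [0.47 0.38 1.86 0.   0.9  1.63] F [-0.1 -1.   2.8] w 0.051
 shift m [ 0.0004 -0.0005 -0.0013] turn 0.0
```

View pics/w7.png

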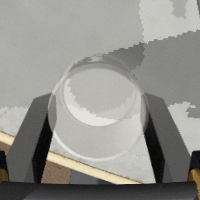

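View pics/s7.png

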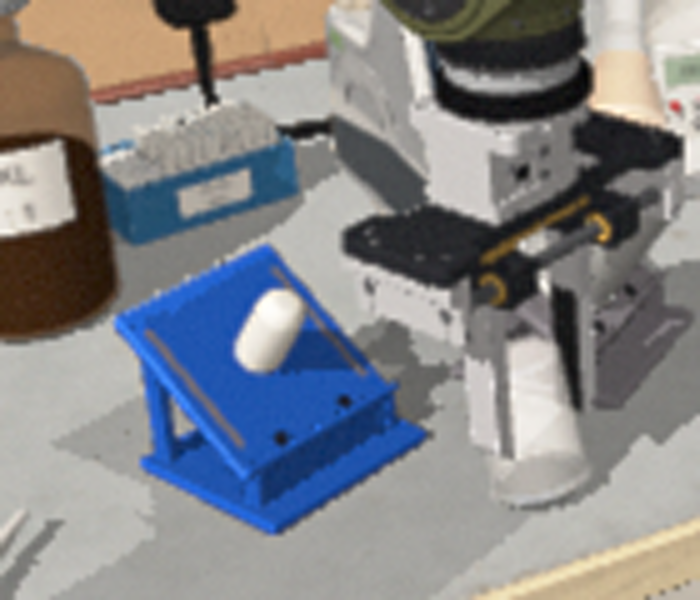

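Rim contact reads 2.8 N and the beaker is turning upright in the scene view (crop (535,420)). I'll press slightly, then release gently.

```bash
python3 -m pendant '{"gripper":[0.03,0.03,0.03],"xyz":[[0,0,0.002],[0,0,0.003],[0,0,0.003]],"turn":[0,0,0]}' 3; python3 -m pendant '{"gripper":[0.053,0.06,0.07,0.08,0.094],"xyz":[[0,0,0],[0,0,0],[0,0,0],[0,0,0],[0,0,0]],"turn":[0,0,0,0,0]}'
python3 - <<'E'
from h import *
go((.415,.25,.055),23.4)
p,d=camera("wrist");im=p[:,:,::-1].copy();z=status.get_state()['tcp_pos'][2]
for dx,c in ((0,(0,0,255)),(.01,(0,255,0))): overlay(im,0,s=0,gz=z-.07,dx=dx,col=c)
cv2.imwrite("pics/w8.png",np.hstack([p[130:350,180:380,::-1],im[130:350,180:380]]))
E
```

```text
clock: 11.22
tcp_pos: [0.4148, 0.2494, 0.1286]
ee_rot: [3.076, 0.637, -0.0]
contact_force: [-0.7, -0.8, 2.1]
width: 0.0516
clock: 11.85
tcp_pos: [0.4149, 0.2494, 0.1287]
ee_rot: [-3.076, -0.637, -0.0]
contact_force: [0.9, 0.6, 0.5]
width: 0.0863
t 11.85 grasp pt [0.4149 0.2494 0.0507] yaw 23.4 tilt [ 0.  0. -1.] j [0.47 0.39 1.86 0.   0.89 1.63] F [0.9 0.6 0.5] w 0.0863
 shift m [ 0.0003 -0.0005 -0.0043] turn -0.0
```

View pics/w8.png

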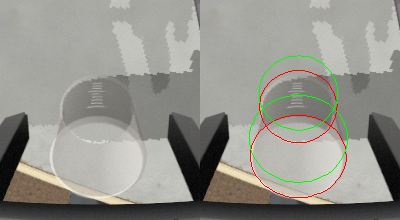

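The wrist view shows the beaker standing upright and centred between the fingers. The observed rings match the 0 mm overlay. I'll regrasp here.

```bash
python3 -m pendant '{"gripper":[0.06,0.04,0.03,0.03,0.03],"xyz":[[0,0,0],[0,0,0],[0,0,0],[0,0,0],[0,0,0]],"turn":[0,0,0,0,0]}' 8; python3 -m pendant '{"gripper":[0.03,0.03,0.03,0.03,0.03],"xyz":[[0,0,-0.005],[0,0,-0.02],[0,0,-0.055],[0,0,-0.1],[0,0,-0.15]],"turn":[0,0,0,0,0]}' ;  python3 -m pendant '{"gripper":[0.03,0.03,0.03,0.03],"xyz":[[0,0,-0.03],[0,0,-0.07],[0,0,-0.09],[0,0,-0.09]],"turn":[-8,-18,-28,-38]}' ;python3 - <<'E'
from h import *
from scipy.optimize import least_squares
W=np.load("top0.npy")
P=W[180:220,340:385].reshape(-1,3);P=P[(P[:,2]>.063)&(P[:,2]<.08)]
f=least_squares(lambda q:np.hypot(P[:,0]-q[0],P[:,1]-q[1])-.0265,[.582,-.176],loss='soft_l1',f_scale=.001);print('glass rim',len(P),f.x,np.abs(f.fun).mean())
p,d=camera("wrist");cv2.imwrite("pics/w9.png",p[:,:,::-1])
go((.57,-.05,.29),85)
E
```

```text
clock: 12.52
tcp_pos: [0.4149, 0.2494, 0.1287]
ee_rot: [-3.076, -0.637, -0.0]
contact_force: [-0.1, -0.2, -0.4]
width: 0.0509
clock: 13.15
tcp_pos: [0.4145, 0.2492, 0.2811]
ee_rot: [-3.076, -0.637, -0.0]
contact_force: [-0.2, 0.2, -0.2]
width: 0.0513
clock: 13.65
tcp_pos: [0.4147, 0.2493, 0.3715]
ee_rot: [2.696, 1.612, 0.006]
contact_force: [0.0, 0.5, -1.8]
width: 0.0511
glass rim 70 [ 0.58058207 -0.17691914] 0.0013717675669607135
t 13.7 grasp pt [0.4146 0.2493 0.2925] yaw 62.24 tilt [ 0.002  0.001 -1.   ] j [ 0.47  0.1   1.6  -0.    1.44  0.95] F [ 0.3 -0.3 -0.7] w 0.051
 shift m [-0.1925  0.2769  0.0025] turn -22.8
```

View pics/w9.png

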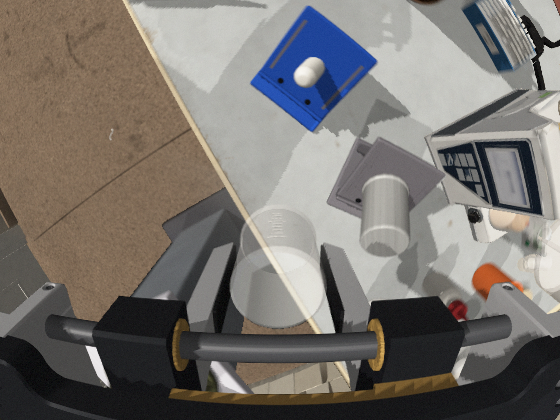

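The beaker is held upright and centred, with its mouth at (278,235) and closed end at (278,280). Carrying it over now.

```bash
python3 -m pendant '{"gripper":[0.03,0.03,0.03,0.03,0.03],"xyz":[[-0.015,0.022,0],[-0.045,0.065,0],[-0.075,0.108,0],[-0.105,0.151,0],[-0.135,0.194,0]],"turn":[-5,-10,-15,-20,-23]}'; python3 -c "
from h import *
go((.5806,-.1765,.26),85)"
```

```text
clock: 14.32
tcp_pos: [0.5208, 0.0364, 0.3695]
ee_rot: [2.328, 2.109, 0.001]
contact_force: [0.9, 1.1, 0.5]
width: 0.0511
t 14.32 grasp pt [0.5208 0.0364 0.2915] yaw 84.35 tilt [ 0.001  0.    -1.   ] j [-0.    0.19  1.5   0.    1.45  0.1 ] F [0.9 1.1 0.5] w 0.0511
 shift m [-0.206   0.0804  0.0315] turn -0.6
```

```bash
python3 -m pendant '{"gripper":[0.03,0.03,0.03,0.03,0.03],"xyz":[[-0.05,0.02,0],[-0.1,0.04,0],[-0.15,0.06,0.005],[-0.19,0.075,0.02],[-0.206,0.08,0.03]],"turn":[0,0,0,0,-0.6]}';python3 -m pendant '{"gripper":[0.03],"xyz":[[0,0,0]],"turn":[0]}'
python3 - <<'E'
from h import *
go((.5806,-.1765,.135),85)
p,d=camera("wrist");cv2.imwrite("pics/w10.png",p[:,:,::-1])
for n in ["glass_base_rim","glass_base","glass_cover_rim","glass_cover"]:
    print(n,[(round(r['p'],2),[round(float(v),3) for v in r['xyz']]) for r in mark_of(n,"wrist")])
E
```

```text
clock: 14.95
tcp_pos: [0.5799, -0.1767, 0.3381]
ee_rot: [-2.32, -2.117, 0.001]
contact_force: [-0.6, 0.8, -0.4]
width: 0.051
clock: 15.08
tcp_pos: [0.5798, -0.175, 0.3381]
ee_rot: [-2.317, -2.119, 0.001]
contact_force: [0.8, -0.3, -0.1]
width: 0.0509
t 15.07 grasp pt [ 0.5798 -0.175   0.2601] yaw 84.88 tilt [-0.001  0.001 -1.   ] j [-0.35  0.4   1.3   0.    1.44 -0.26] F [ 0.8 -0.3 -0.1] w 0.0509
 shift m [-0.0015  0.0011  0.1251] turn -0.1
glass_base_rim [(0.72, [0.583, -0.177, 0.071])]
glass_base [(0.94, [0.583, -0.175, 0.002])]
glass_cover_rim []
glass_cover [(0.59, [0.581, -0.178, 0.28])]
```

View pics/w10.png

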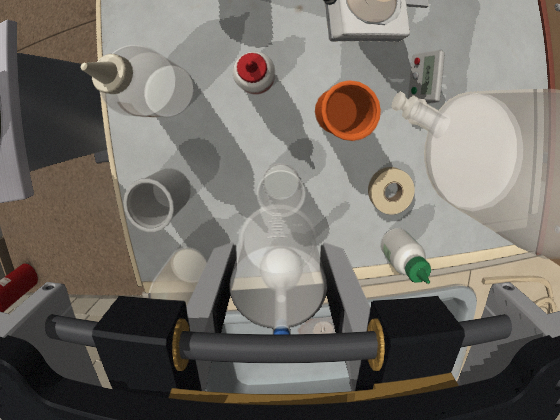

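The wrist view shows the glass base's rim at about (281,180), directly under the cover. The flask is behind at (283,275). I'll descend to about 15 mm above and overlay to check alignment.

```bash
python3 -m pendant '{"gripper":[0.03,0.03,0.03,0.03,0.03],"xyz":[[-0.0015,0.002,0.03],[-0.0015,0.002,0.065],[-0.0015,0.002,0.1],[-0.0015,0.002,0.122],[-0.0015,0.002,0.122]],"turn":[0,0,0,0,0]}'
python3 - <<'E'
from h import *
go((.5815,-.1765,.1215),85)
s=status.get_state()
p,d=camera("wrist");im=p[:,:,::-1].copy()
M=R.from_rotvec(s['ee_rot']).as_matrix();t=np.linspace(0,2*np.pi,80)
def circ(c,r,col):
    P=np.array(c)+r*np.c_[np.cos(t),np.sin(t),0*t]
    cv2.polylines(im,[wproj((P-s['tcp_pos'])@M).round().astype(int)],True,col,1)
circ((.5815,-.1765,.07),.027,(0,0,255));circ((.5815,-.1765,0),.024,(0,255,255))
overlay(im,0,s=.0193,col=(0,255,0))
a=lambda q:cv2.resize(q[130:350,190:370],None,fx=2.2,fy=2.2,interpolation=2)
cv2.imwrite("pics/w11.png",np.hstack([a(p[:,:,::-1]),a(im)]))
for n in ["glass_base_rim","glass_base"]:
    print(n,[(round(r['p'],2),[round(float(v),3) for v in r['xyz']]) for r in mark_of(n,"wrist")])
E
```

```text
clock: 15.95
tcp_pos: [0.5816, -0.1757, 0.2158]
ee_rot: [-2.314, -2.122, 0.002]
contact_force: [0.3, 0.0, -0.1]
width: 0.051
t 15.95 grasp pt [ 0.5816 -0.1757  0.1378] yaw 85.03 tilt [-0.002  0.001 -1.   ] j [-0.35  0.51  1.44  0.    1.2  -0.27] F [ 0.3  0.  -0.1] w 0.051
 shift m [-0.0008 -0.      0.0163] turn 0.0
glass_base_rim []
glass_base [(0.75, [0.582, -0.174, 0.006])]
```

View pics/w11.png

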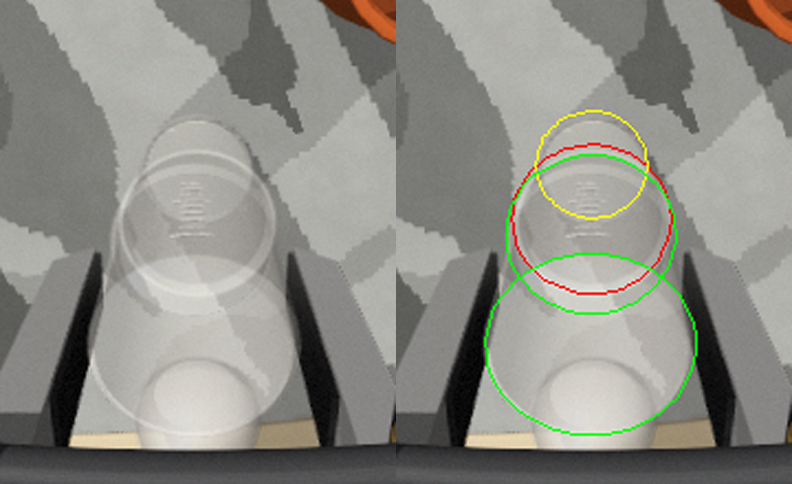

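The bright base rim is at (197,223) in the crop, about 5 crop px (around 1.5–2 mm) lower than the red prediction, so the base is slightly further toward −y. The cover's own rings match the green overlay. I'll correct by −2 mm along tool x and lower.

```bash
python3 -m pendant '{"gripper":[0.03,0.03,0.03,0.03,0.03],"xyz":[[-0.002,0,0.003],[-0.0022,0,0.007],[-0.0022,0,0.011],[-0.0022,0,0.0135],[-0.0022,0,0.0145]],"turn":[0,0,0,0,0]}' 6; python3 -m pendant '{"gripper":[0.03,0.03,0.03],"xyz":[[0,0,0.0015],[0,0,0.003],[0,0,0.003]],"turn":[0,0,0]}'
python3 - <<'E'
from h import *
go((.5815,-.178,.1205),85)
p,d=camera("wrist");im=p[:,:,::-1].copy()
a=lambda q:cv2.resize(q[130:350,190:370],None,fx=2.5,fy=2.5,interpolation=2)
cv2.imwrite("pics/w12.png",a(im))
E
```

```text
clock: 16.73
tcp_pos: [0.5817, -0.1786, 0.2019]
ee_rot: [-2.316, -2.122, 0.0]
contact_force: [1.0, 0.6, 0.3]
width: 0.0512
clock: 17.1
tcp_pos: [0.5817, -0.1787, 0.1991]
ee_rot: [-2.316, -2.122, 0.0]
contact_force: [-0.3, 0.6, 0.4]
width: 0.0512
t 17.1 grasp pt [ 0.5817 -0.1787  0.1211] yaw 85.0 tilt [-0.  0. -1.] j [-0.36  0.53  1.45  0.    1.16 -0.27] F [-0.3  0.6  0.4] w 0.0512
 shift m [ 0.0006 -0.0003  0.0006] turn -0.0
```

View pics/w12.png

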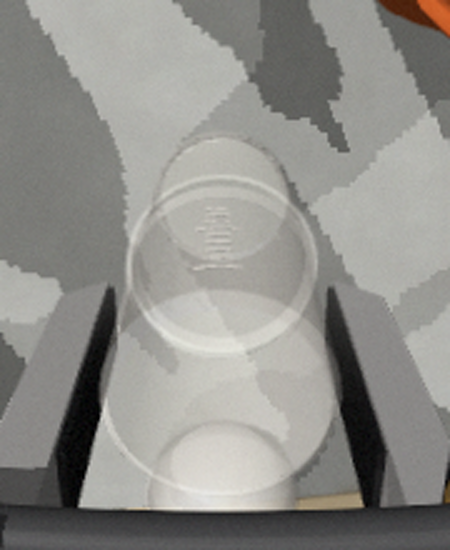

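The two rims now read as one ring at (221,265), so they're aligned to about 1 mm. I'll lower to contact.

```bash
python3 -m pendant '{"gripper":[0.03,0.03,0.03],"xyz":[[0,0,0.0008],[0,0,0.0016],[0,0,0.0016]],"turn":[0,0,0]}' 4
python3 - <<'E'
from h import *
F=[]
go((.5815,-.178,.1205),85)
p,d=camera("wrist");im=p[:,:,::-1].copy()
a=lambda q:cv2.resize(q[130:350,190:370],None,fx=2.5,fy=2.5,interpolation=2)
cv2.imwrite("pics/w13.png",a(im))
print(status.get_state()['contact_force'])
E
```

```text
clock: 17.52
tcp_pos: [0.582, -0.1788, 0.1984]
ee_rot: [2.315, 2.122, 0.001]
contact_force: [-0.7, -0.1, 5.6]
width: 0.0512
t 17.52 grasp pt [ 0.582  -0.1788  0.1204] yaw 85.0 tilt [ 0.001 -0.001 -1.   ] j [-0.36  0.53  1.45 -0.    1.16 -0.27] F [-0.7 -0.1  5.6] w 0.0512
 shift m [ 0.0007 -0.0006 -0.0001] turn 0.0
[-1.05076038 -0.49327333  5.8551843 ]
```

View pics/w13.png

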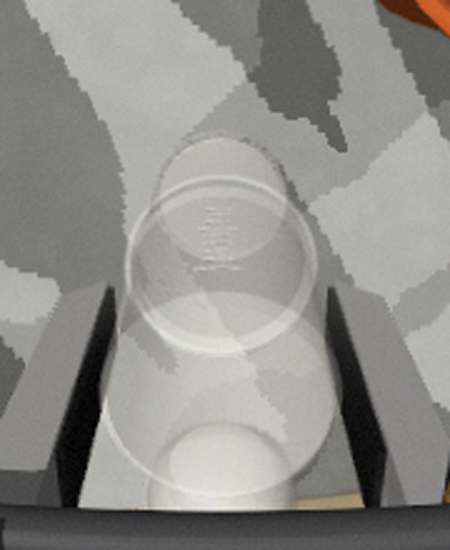

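Contact force is 5.8 N at the expected height (grasp z 0.1204), with the rims coincident. Releasing.

```bash
python3 -m pendant '{"gripper":[0.03,0.052,0.055,0.065,0.085],"xyz":[[0,0,-0.0008],[0,0,-0.0008],[0,0,-0.0008],[0,0,-0.0008],[0,0,-0.0008]],"turn":[0,0,0,0,0]}' ; python3 -m pendant '{"gripper":[0.085,0.085,0.085,0.09,0.09],"xyz":[[0,0,-0.01],[0,0,-0.04],[0,0,-0.08],[0,0,-0.125],[0,0,-0.165]],"turn":[0,0,0,0,0]}' ;python3 - <<'E'
from h import *
go((.44,.10,.29),37.5)
p,d=camera("wrist");im=p[:,:,::-1].copy()
cv2.imwrite("pics/w14.png",im)
E
```

```text
clock: 18.2
tcp_pos: [0.5818, -0.1787, 0.1983]
ee_rot: [-2.316, -2.122, 0.0]
contact_force: [-0.5, -0.2, -0.2]
width: 0.0714
clock: 18.82
tcp_pos: [0.5815, -0.1786, 0.366]
ee_rot: [2.315, 2.122, 0.001]
contact_force: [-0.1, -0.8, -0.5]
width: 0.0899
t 18.82 grasp pt [ 0.5815 -0.1786  0.288 ] yaw 85.0 tilt [ 0.001 -0.    -1.   ] j [-0.36  0.4   1.25  0.    1.5  -0.27] F [-0.1 -0.8 -0.5] w 0.0899
 shift m [ 0.2652 -0.1653 -0.0023] turn 47.5
```

View pics/w14.png

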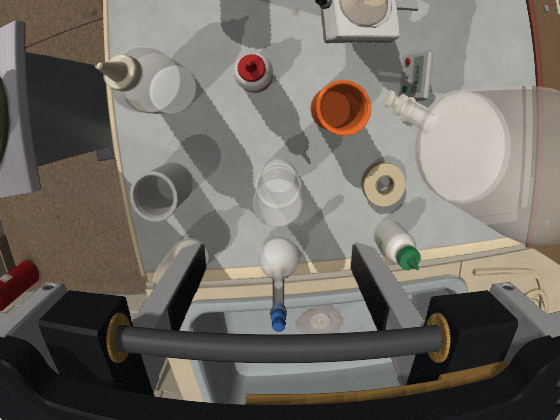

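The wrist view shows the clear pair stacked at (278,190), flask and red bottle undisturbed, and the steel base at (158,193). Now for the steel cover.

```bash
python3 -m pendant '{"gripper":[0.094,0.094,0.094,0.094,0.094],"xyz":[[0.03,-0.02,-0.005],[0.08,-0.05,-0.01],[0.13,-0.08,-0.01],[0.18,-0.112,-0.01],[0.23,-0.143,-0.005]],"turn":[9,18,27,36,45]}' ; python3 -c "
from h import *
go((.504,.1507,.26),37.5)"
```

```text
clock: 19.5
tcp_pos: [0.4581, 0.0643, 0.3692]
ee_rot: [2.955, 1.066, 0.003]
contact_force: [0.8, -0.6, 1.1]
width: 0.0941
t 19.5 grasp pt [0.4581 0.0643 0.2912] yaw 39.69 tilt [ 0.002  0.    -1.   ] j [0.06 0.05 1.65 0.   1.43 0.94] F [ 0.8 -0.6  1.1] w 0.0941
 shift m [ 0.0904 -0.0372  0.0313] turn 2.2
```

```bash
python3 -m pendant '{"gripper":[0.094,0.094,0.094,0.094],"xyz":[[0.03,-0.012,0],[0.065,-0.025,0.01],[0.088,-0.036,0.02],[0.088,-0.036,0.02]],"turn":[2,2,2,2]}';python3 - <<'E'
from h import *
go((.504,.1507,.102),37.5)
p,d=camera("wrist");im=p[:,:,::-1].copy()
cv2.imwrite("pics/w15.png",im)
for n in ["steel_cover","grey_drainer"]:
    print(n,[(round(r['p'],2),[round(float(v),3) for v in r['xyz']]) for r in mark_of(n,"wrist")])
E
```

```text
clock: 20.0
tcp_pos: [0.5036, 0.1481, 0.3478]
ee_rot: [-2.969, -1.025, 0.002]
contact_force: [0.1, -0.0, -0.4]
width: 0.0936
t 20.0 grasp pt [0.5036 0.1481 0.2698] yaw 38.1 tilt [-0.001 -0.    -1.   ] j [0.22 0.21 1.53 0.   1.41 1.12] F [ 0.1 -0.  -0.4] w 0.0936
 shift m [ 0.0021 -0.0017  0.1678] turn 0.6
steel_cover [(0.84, [0.494, 0.147, 0.12])]
grey_drainer []
```

View pics/w15.png

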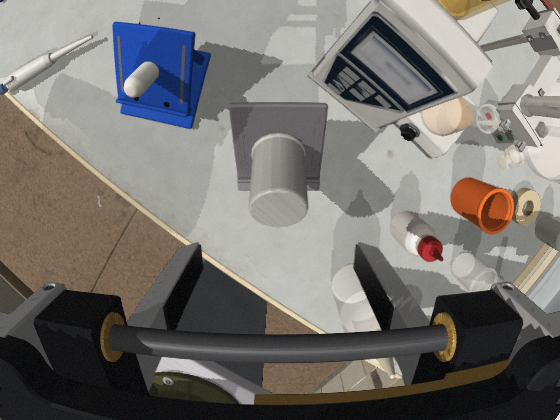

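The grey drainer is upright in frame (232–326, 102–190) and the steel cover is centred at (279,190). Before descending I'll check the clearance from the gripper body to the meter.

```bash
python3 - <<'E'
from h import *
W=np.load("top0.npy")
g=np.array([.505,.150]);a=np.radians(37.5);ex=np.array([np.cos(a),np.sin(a)]);ey=np.array([np.sin(a),-np.cos(a)])
P=W[(W[:,:,2]>.15)&(W[:,:,2]<.3)];q=np.c_[(P[:,:2]-g)@ex,(P[:,:2]-g)@ey]
for k in (0.045,.06,.08):
    m=(np.abs(q[:,1])<.095)&(np.abs(q[:,0])<k);print(k,m.sum(),P[m][:5].round(3))
E
python3 -m pendant '{"gripper":[0.094,0.094,0.094,0.094,0.094],"xyz":[[0.002,-0.001,0.03],[0.002,-0.001,0.07],[0.002,-0.001,0.11],[0.002,-0.001,0.15],[0.002,-0.001,0.168]],"turn":[0.6,0.6,0.6,0.6,0.6]}' 10;  python3 -m pendant '{"gripper":[0.07,0.05,0.03,0.03,0.03],"xyz":[[0,0,0],[0,0,0],[0,0,0],[0,0,0],[0,0,0]],"turn":[0,0,0,0,0]}'
python3 - <<'E'
from h import *
go((.504,.1507,.102),37.5)
p,d=camera("wrist");im=p[:,:,::-1].copy();overlay(im,35,s=.022,H=.085,r0=.03,r1=.032)
cv2.imwrite("pics/w16.png",im)
E
```

```text
0.045 0 []
0.06 0 []
0.08 0 []
clock: 20.78
tcp_pos: [0.5041, 0.1481, 0.1791]
ee_rot: [-2.976, -1.006, 0.002]
contact_force: [0.7, 1.2, 0.9]
width: 0.0938
clock: 21.4
tcp_pos: [0.5048, 0.1491, 0.1812]
ee_rot: [2.976, 1.007, 0.002]
contact_force: [-1.3, -1.1, 6.2]
width: 0.0608
t 21.4 grasp pt [0.5048 0.1491 0.1032] yaw 37.4 tilt [ 0.001  0.    -1.   ] j [ 0.22  0.38  1.71 -0.    1.04  1.14] F [-1.3 -1.1  6.2] w 0.0608
 shift m [ 0.0003 -0.0018  0.0012] turn -0.1
```

View pics/w16.png

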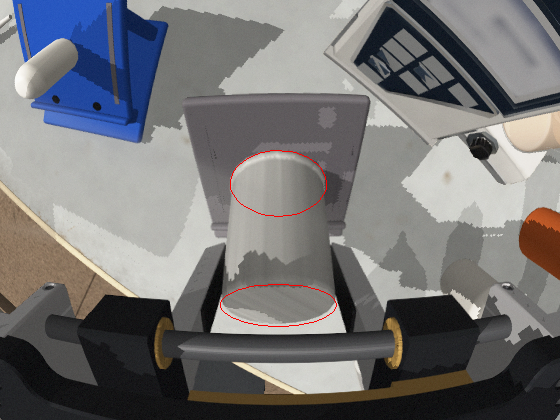

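The overlay matches the steel cover, and the width of 60.8 mm fits. I'll draw it along the peg, then right it partially on the peg tip with a check partway.

```bash
python3 -m pendant '{"gripper":[0.03,0.03,0.03,0.03,0.03],"xyz":[[-0.0057,0,-0.0082],[-0.0143,0,-0.0205],[-0.023,0,-0.0328],[-0.0316,0,-0.045],[-0.038,0,-0.0541]],"turn":[0,0,0,0,0]}' 10
python3 - <<'E'
from h import *
go((.504,.1507,.102),37.5)
p,d=camera("wrist");im=p[:,:,::-1].copy()
cv2.imwrite("pics/w17.png",im)
E
```

```text
clock: 22.08
tcp_pos: [0.4738, 0.1256, 0.2354]
ee_rot: [2.976, 1.007, 0.0]
contact_force: [-0.4, -0.2, -0.7]
width: 0.0608
t 22.07 grasp pt [0.4738 0.1256 0.1574] yaw 37.39 tilt [ 0. -0. -1.] j [ 0.18  0.24  1.77 -0.    1.14  1.1 ] F [-0.4 -0.2 -0.7] w 0.0608
 shift m [ 0.0392 -0.0017  0.0554] turn -0.1
```

View pics/w17.png

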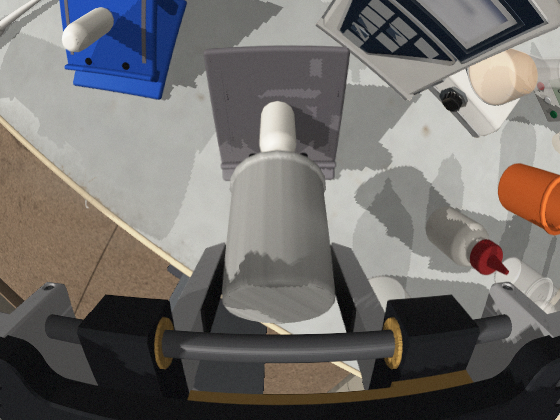

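```bash
python3 -m pendant '{"gripper":[0.03,0.03,0.03,0.03,0.03],"xyz":[[0.010,0,0.005],[0.020,0,0.009],[0.030,0,0.012],[0.038,0,0.014],[0.046,0,0.014]],"turn":[0,0,0,0,0]}' 8;python3 - <<'E'
from h import *
go((.504,.1507,.102),37.5)
p,d=camera("wrist");im=p[:,:,::-1].copy();overlay(im,25,s=.022,H=.085,r0=.03,r1=.032)
cv2.imwrite("pics/w18.png",im)
p,d=camera("scene");cv2.imwrite("pics/s18.png",cv2.resize(p[160:280,170:310,::-1],None,fx=4,fy=4,interpolation=2))
E
```

```text
clock: 22.75
tcp_pos: [0.5112, 0.1543, 0.22]
ee_rot: [-2.976, -1.007, 0.002]
contact_force: [-1.4, -0.4, -1.0]
width: 0.061
t 22.75 grasp pt [0.5112 0.1543 0.142 ] yaw 37.41 tilt [-0.001 -0.    -1.   ] j [ 0.22  0.35  1.66 -0.    1.13  1.14] F [-1.4 -0.4 -1. ] w 0.061
 shift m [-0.0078 -0.0015  0.04  ] turn -0.1
```

View pics/w18.png

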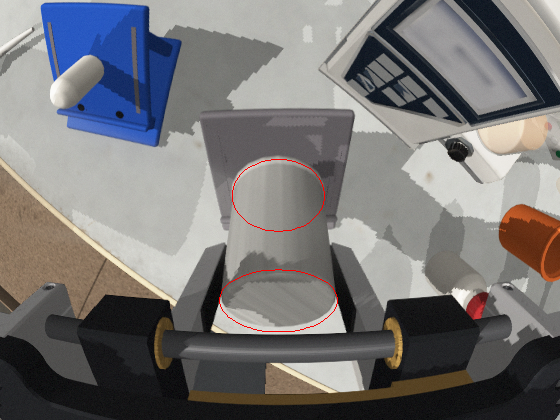

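View pics/s18.png

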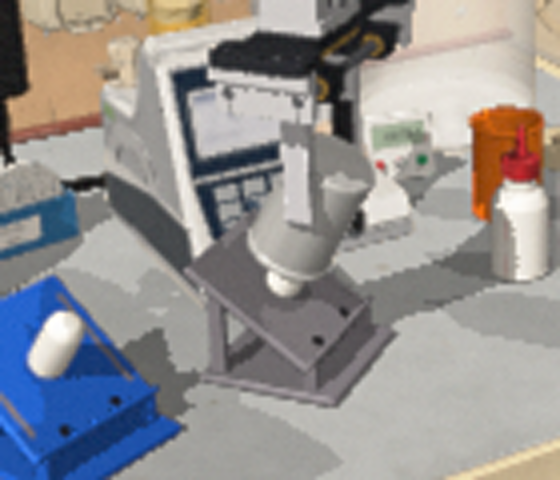

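The lean is now about 25–28°, with the mouth still over the peg. Pushing on in small steps.

```bash
python3 -m pendant '{"gripper":[0.03,0.03,0.03],"xyz":[[0.006,0,0],[0.011,0,0],[0.012,0,0]],"turn":[0,0,0]}' 8;python3 - <<'E'
from h import *
go((.504,.1507,.102),37.5)
p,d=camera("wrist");im=p[:,:,::-1].copy();overlay(im,10,s=.022,H=.085,r0=.03,r1=.032)
cv2.imwrite("pics/w19.png",im)
E
```

```text
clock: 23.22
tcp_pos: [0.5206, 0.1613, 0.2204]
ee_rot: [2.976, 1.007, -0.0]
contact_force: [-2.1, -0.8, -1.3]
width: 0.0611
t 23.23 grasp pt [0.5206 0.1613 0.1424] yaw 37.4 tilt [-0. -0. -1.] j [ 0.23  0.37  1.63 -0.    1.14  1.15] F [-2.1 -0.8 -1.3] w 0.0611
 shift m [-0.0196 -0.0016  0.0404] turn -0.1
```

View pics/w19.png

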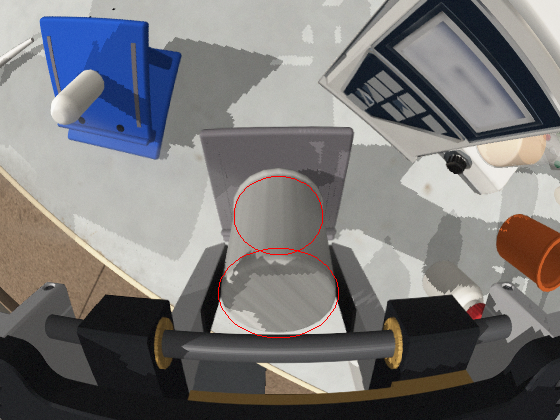

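Lean is about 12° now. One more short push.

```bash
python3 -m pendant '{"gripper":[0.03,0.03,0.03],"xyz":[[0.005,0,0],[0.008,0,0],[0.008,0,0]],"turn":[0,0,0]}' 8;python3 - <<'E'
from h import *
go((.504,.1507,.102),37.5)
p,d=camera("wrist");im=p[:,:,::-1].copy();overlay(im,0,s=.022,H=.085,r0=.03,r1=.032)
cv2.imwrite("pics/w20.png",im)
E
```

```text
clock: 23.65
tcp_pos: [0.527, 0.1663, 0.2205]
ee_rot: [-2.976, -1.007, -0.0]
contact_force: [-0.8, -0.9, -2.0]
width: 0.0614
t 23.65 grasp pt [0.527  0.1663 0.1425] yaw 37.41 tilt [ 0.  0. -1.] j [0.24 0.39 1.61 0.   1.15 1.16] F [-0.8 -0.9 -2. ] w 0.0614
 shift m [-0.0277 -0.0016  0.0405] turn -0.1
```

View pics/w20.png

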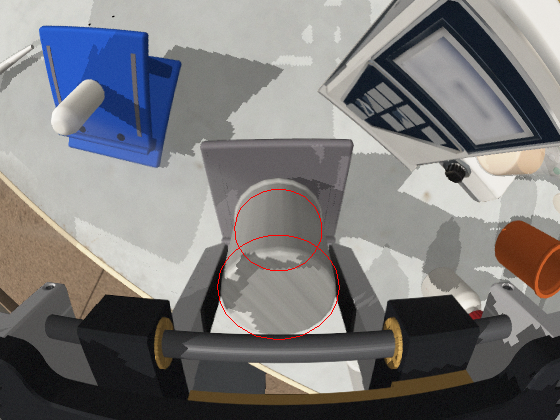

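Lean is now about 4–5°. I'll lift clear, square it by setting it down on the free worktop spot, and regrasp.

```bash
python3 -m pendant '{"gripper":[0.03,0.03,0.03,0.03,0.03],"xyz":[[0,0,-0.01],[0,0,-0.025],[0,0,-0.042],[0,0,-0.055],[0,0,-0.06]],"turn":[0,0,0,0,0]}' 10; python3 -c "
from h import *
go((.415,.25,.10),23.4)"
```

```text
clock: 24.32
tcp_pos: [0.527, 0.1662, 0.2818]
ee_rot: [2.976, 1.007, 0.003]
contact_force: [-0.8, -0.5, -1.3]
width: 0.0612
t 24.32 grasp pt [0.527  0.1662 0.2038] yaw 37.4 tilt [ 0.002  0.    -1.   ] j [0.24 0.32 1.54 0.   1.28 1.16] F [-0.8 -0.5 -1.3] w 0.0612
 shift m [-0.0382 -0.1347  0.1037] turn 14.0
```

```bash
python3 -m pendant '{"gripper":[0.03,0.03,0.03,0.03,0.03],"xyz":[[-0.008,-0.025,0],[-0.018,-0.065,0],[-0.028,-0.105,0.01],[-0.038,-0.135,0.04],[-0.038,-0.135,0.08]],"turn":[0,0,0,0,0]}' 10; python3 -m pendant '{"gripper":[0.03,0.03,0.03,0.03,0.03],"xyz":[[0,0,0.02],[0,0,0.036],[0,0,0.046],[0,0,0.053],[0,0,0.057]],"turn":[0,0,0,0,0]}' 5
python3 - <<'E'
from h import *
go((.415,.25,.062),37.4)
p,d=camera("wrist");im=p[:,:,::-1].copy();overlay(im,0,s=.022,H=.085,r0=.03,r1=.032)
cv2.imwrite("pics/w21.png",im)
E
```

```text
clock: 24.95
tcp_pos: [0.4135, 0.2514, 0.2004]
ee_rot: [-2.974, -1.01, -0.003]
contact_force: [1.1, -0.0, -1.7]
width: 0.0612
clock: 25.58
tcp_pos: [0.4154, 0.2506, 0.1442]
ee_rot: [-2.975, -1.007, -0.004]
contact_force: [2.0, 1.7, 7.7]
width: 0.061
t 25.57 grasp pt [0.4154 0.2506 0.0662] yaw 37.39 tilt [ 0.002  0.001 -1.   ] j [0.47 0.36 1.85 0.   0.93 1.39] F [2.  1.7 7.7] w 0.061
 shift m [-0.0007  0.0002  0.0042] turn -0.0
```

View pics/w21.png

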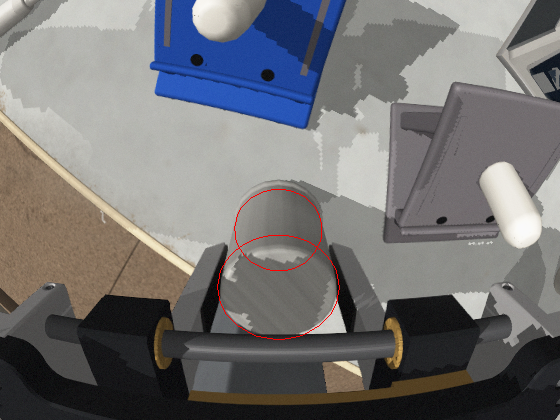

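Contact force is 7.7 N. Releasing so it squares on the worktop, then regrasping.

```bash
python3 -m pendant '{"gripper":[0.061,0.064,0.07,0.08,0.08],"xyz":[[0,0,0],[0,0,0.001],[0,0,0.001],[0,0,0.001],[0,0,0.001]],"turn":[0,0,0,0,0]}' 5
python3 - <<'E'
from h import *
go((.415,.25,.064),37.4)
z=status.get_state()['tcp_pos'][2]
p,d=camera("wrist");im=p[:,:,::-1].copy();overlay(im,0,s=0,gz=z-.085,H=.085,r0=.03,r1=.032)
cv2.imwrite("pics/w22.png",im[130:370,170:390])
E
```

```text
clock: 26.25
tcp_pos: [0.4146, 0.2502, 0.1424]
ee_rot: [2.976, 1.007, -0.0]
contact_force: [0.2, 0.0, 0.5]
width: 0.0801
t 26.25 grasp pt [0.4146 0.2502 0.0644] yaw 37.4 tilt [-0. -0. -1.] j [0.47 0.36 1.85 0.   0.93 1.39] F [0.2 0.  0.5] w 0.0801
 shift m [0.0002 0.0004 0.0004] turn 0.0
```

View pics/w22.png

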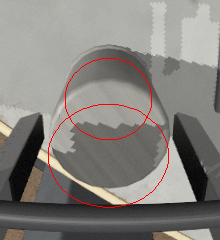

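Run:
```python
from h import *
z=status.get_state()['tcp_pos'][2]
p,d=camera("wrist");o=[]
for dx in (.007,.009,.011):
    im=p[:,:,::-1].copy();overlay(im,0,s=0,gz=z-.085,H=.085,r0=.03,r1=.032,dx=dx);o.append(im[150:350,200:360])
cv2.imwrite("pics/w23.png",cv2.resize(np.hstack(o),None,fx=1.6,fy=1.6))
```

```text
(no output)
```

View pics/w23.png

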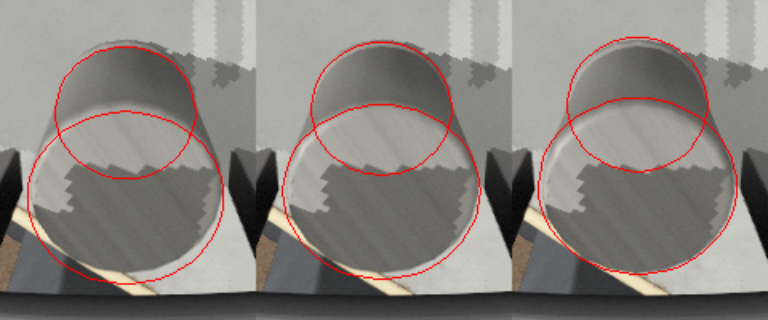

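The beaker stands upright about 10 mm forward of the pads. I'll shift +10 mm in tool x and regrip.

```bash
python3 -m pendant '{"gripper":[0.085,0.085,0.07,0.05,0.05],"xyz":[[0.005,0,0],[0.010,0,0],[0.010,0,0],[0.010,0,0],[0.010,0,0]],"turn":[0,0,0,0,0]}' 10; python3 -m pendant '{"gripper":[0.05,0.05,0.05,0.05,0.05],"xyz":[[0,0,0],[0,0,0],[0,0,-0.004],[0,0,-0.02],[0,0,-0.05]],"turn":[0,0,0,0,0]}' 10;  python3 - <<'E'
from h import *
go((.415,.25,.064),37.4)
p,d=camera("wrist");im=p[:,:,::-1].copy();overlay(im,0,s=.0206,H=.085,r0=.03,r1=.032)
cv2.imwrite("pics/w24.png",im[130:370,170:390])
E
```

```text
clock: 26.98
tcp_pos: [0.4225, 0.2563, 0.1425]
ee_rot: [2.976, 1.007, -0.0]
contact_force: [0.5, 0.2, -0.8]
width: 0.0612
clock: 27.6
tcp_pos: [0.4224, 0.2562, 0.1934]
ee_rot: [2.976, 1.007, -0.002]
contact_force: [0.0, 0.3, -0.5]
width: 0.0611
t 27.6 grasp pt [0.4224 0.2562 0.1154] yaw 37.4 tilt [-0.001 -0.001 -1.   ] j [0.47 0.3  1.79 0.   1.05 1.39] F [ 0.   0.3 -0.5] w 0.0611
 shift m [-0.0095  0.0005  0.0514] turn -0.0
```

View pics/w24.png

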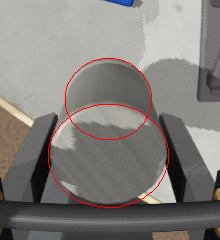

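The overlay now matches exactly: the steel cover is held upright and centred. Carrying it high, over the drop bottle, to the steel base.

```bash
python3 -m pendant '{"gripper":[0.05,0.05,0.05,0.05,0.05],"xyz":[[0,0,-0.03],[0,0,-0.08],[0,0,-0.13],[0,0,-0.18],[0,0,-0.2]],"turn":[-5,-14,-24,-34,-44]}' 10; python3 -m pendant '{"gripper":[0.05,0.05],"xyz":[[0,0,-0.001],[0,0,-0.001]],"turn":[-8.5,-8.5]}' ; python3 -c "
from h import *
go((.43,-.03,.315),90)"
```

```text
clock: 28.28
tcp_pos: [0.4224, 0.2563, 0.3962]
ee_rot: [2.375, 2.055, 0.008]
contact_force: [0.2, 0.3, -1.5]
width: 0.0606
clock: 28.52
tcp_pos: [0.4224, 0.2562, 0.3941]
ee_rot: [2.224, 2.218, 0.001]
contact_force: [-0.2, 0.1, -1.7]
width: 0.0609
t 28.52 grasp pt [0.4224 0.2562 0.3161] yaw 89.85 tilt [ 0.001  0.    -1.   ] j [0.47 0.12 1.53 0.   1.49 0.47] F [-0.2  0.1 -1.7] w 0.0609
 shift m [-0.2862  0.0084  0.001 ] turn -0.2
```

```bash
python3 -m pendant '{"gripper":[0.05,0.05,0.05,0.05,0.05],"xyz":[[-0.03,0.001,0],[-0.085,0.002,0],[-0.145,0.004,0],[-0.205,0.006,0],[-0.265,0.007,0]],"turn":[0,0,0,0,0]}' ; python3 -c "
from h import *
go((.428,-.1725,.30),90)"
```

```text
clock: 29.15
tcp_pos: [0.4286, -0.0105, 0.3936]
ee_rot: [2.228, 2.215, 0.0]
contact_force: [0.5, -0.3, -1.4]
width: 0.0614
t 29.15 grasp pt [ 0.4286 -0.0105  0.3156] yaw 89.67 tilt [ 0. -0. -1.] j [-0.11 -0.04  1.69  0.    1.49 -0.1 ] F [ 0.5 -0.3 -1.4] w 0.0614
 shift m [-0.162   0.0003  0.0156] turn -0.3
```

```bash
python3 -m pendant '{"gripper":[0.05,0.05,0.05,0.05,0.05],"xyz":[[-0.05,0,0],[-0.1,0,0],[-0.145,0,0],[-0.16,0,0.01],[-0.16,0,0.016]],"turn":[0,0,0,0,0]}'
python3 - <<'E'
from h import *
go((.428,-.1725,.17),90)
s=status.get_state()
p,d=camera("wrist");im=p[:,:,::-1].copy();overlay(im,0,s=.0206,H=.085,r0=.03,r1=.032,col=(0,255,0))
M=R.from_rotvec(s['ee_rot']).as_matrix();t=np.linspace(0,2*np.pi,80)
P=np.array((.428,-.1725,.085))+.032*np.c_[np.cos(t),np.sin(t),0*t]
cv2.polylines(im,[wproj((P-s['tcp_pos'])@M).round().astype(int)],True,(0,0,255),1)
cv2.imwrite("pics/w25.png",im)
for n in ["steel_base_rim","steel_base"]:
    print(n,[(round(r['p'],2),[round(float(v),3) for v in r['xyz']]) for r in mark_of(n,"wrist")])
E
```

```text
clock: 29.78
tcp_pos: [0.4287, -0.1687, 0.3765]
ee_rot: [-2.226, -2.215, 0.0]
contact_force: [0.3, -0.0, -1.1]
width: 0.0608
t 29.77 grasp pt [ 0.4287 -0.1687  0.2985] yaw 89.72 tilt [-0.001  0.001 -1.   ] j [-0.45  0.05  1.64  0.    1.45 -0.45] F [ 0.3 -0.  -1.1] w 0.0608
 shift m [-0.0039 -0.0005  0.1285] turn -0.3
steel_base_rim [(0.97, [0.427, -0.174, 0.086]), (0.6, [0.662, -0.096, 0.088])]
steel_base [(0.86, [0.666, -0.097, 0.001]), (0.64, [0.429, -0.173, -0.0])]
```

View pics/w25.png

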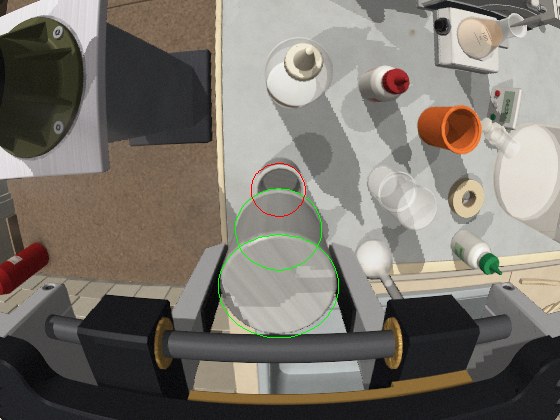

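The steel base rim shows at about (278,185) under the cover and agrees with the prediction to a few px, though the arm was still settling. I'll descend to a 15 mm gap, settle, and recheck.

```bash
python3 -m pendant '{"gripper":[0.05,0.05,0.05,0.05,0.05],"xyz":[[0,0,0.03],[0,0,0.07],[0,0,0.11],[0,0,0.132],[0,0,0.134]],"turn":[-0.3,-0.3,-0.3,-0.3,-0.3]}' ; python3 -m pendant '{"gripper":[0.05,0.05],"xyz":[[0,0,0],[0,0,0]],"turn":[0,0]}' ;python3 - <<'E'
from h import *
s=status.get_state();go((.428,-.173,.149),90)
p,d=camera("wrist");im=p[:,:,::-1].copy();overlay(im,0,s=.0206,H=.085,r0=.03,r1=.032,col=(0,255,0))
M=R.from_rotvec(s['ee_rot']).as_matrix();t=np.linspace(0,2*np.pi,80)
P=np.array((.428,-.173,.085))+.032*np.c_[np.cos(t),np.sin(t),0*t]
cv2.polylines(im,[wproj((P-s['tcp_pos'])@M).round().astype(int)],True,(0,0,255),1)
a=lambda q:cv2.resize(q[130:350,190:370],None,fx=2.2,fy=2.2,interpolation=2)
cv2.imwrite("pics/w26.png",np.hstack([a(p[:,:,::-1]),a(im)]))
p,d=camera("top");cv2.imwrite("pics/t26.png",p[:,:,::-1])
E
```

```text
clock: 30.55
tcp_pos: [0.4288, -0.1677, 0.2429]
ee_rot: [-2.215, -2.225, 0.001]
contact_force: [-0.6, 0.1, -0.7]
width: 0.0607
clock: 30.8
tcp_pos: [0.4292, -0.1686, 0.2446]
ee_rot: [2.216, 2.224, 0.001]
contact_force: [-0.6, 0.4, -1.1]
width: 0.0608
t 30.8 grasp pt [ 0.4292 -0.1686  0.1666] yaw 90.21 tilt [ 0.002 -0.001 -1.   ] j [-0.45  0.16  1.83  0.    1.14 -0.46] F [-0.6  0.4 -1.1] w 0.0608
 shift m [-0.0044 -0.0013  0.0176] turn 0.2
```

View pics/w26.png

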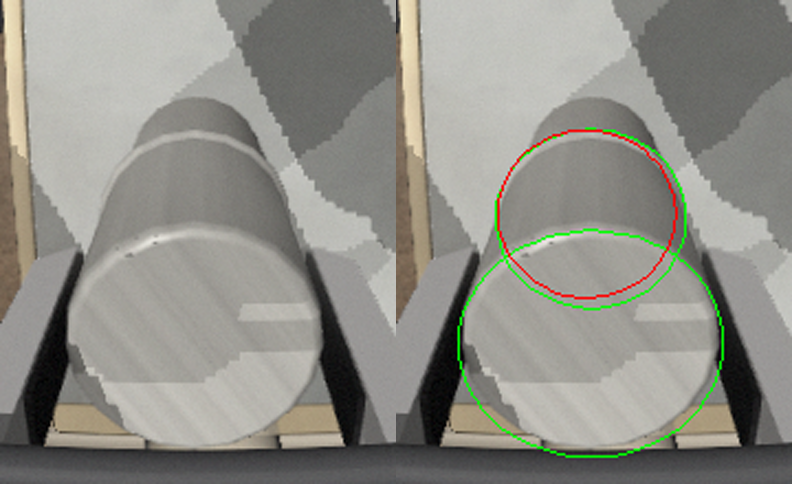

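The closed-end disc looks slightly smaller and higher than the overlay (67–322 against 63–327), so the beaker may have slipped a few mm in the grip. I'll fit it.

Run:
```python
from h import *
p,d=camera("wrist");im0=p[:,:,::-1].copy();cv2.imwrite("pics/w27raw.png",im0);o=[]
go((.428,-.173,.149),90)
for l,s,dx in ((0,.0206,0),(0,.016,0),(-2,.018,0.001),(0,.018,.001)):
    im=im0.copy();overlay(im,l,s,H=.085,r0=.03,r1=.032,dx=dx);o.append(cv2.resize(im[160:345,205:355],None,fx=1.6,fy=1.6,interpolation=2))
cv2.imwrite("pics/w27.png",np.vstack([np.hstack(o[:2]),np.hstack(o[2:])]))
```

```text
t 30.95 grasp pt [ 0.429  -0.1687  0.1661] yaw 90.2 tilt [ 0.001 -0.    -1.   ] j [-0.45  0.16  1.83 -0.    1.14 -0.46] F [-0.2 -0.9 -1.2] w 0.0609
 shift m [-0.0043 -0.001   0.0171] turn 0.2
```

View pics/w27.png

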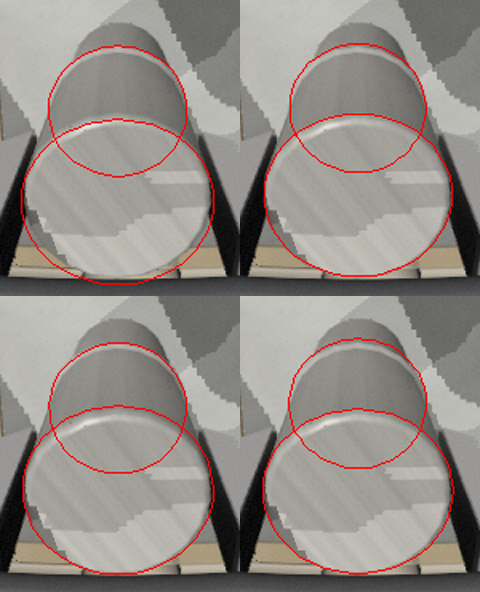

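View pics/t26.png

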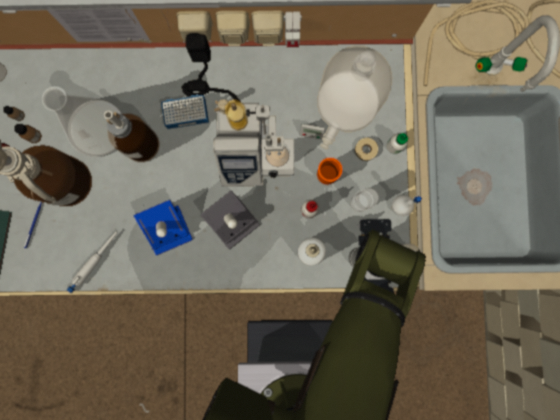

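Fit: lean about 0 to −1.5°, slipped about 4.5 mm, so the rim is now about 69 mm below the grasp point. I'll grip harder and expect contact at grasp z of about 0.154. Correcting sideways and lowering to a gap of about 3 mm.

```bash
python3 -m pendant '{"gripper":[0.05,0.05,0.05,0.05,0.05],"xyz":[[-0.002,-0.001,0],[-0.0037,-0.001,0.002],[-0.0037,-0.001,0.005],[-0.0037,-0.001,0.008],[-0.0037,-0.001,0.0085]],"turn":[0,0,0,0,0]}' 20; python3 -m pendant '{"gripper":[0.05,0.05],"xyz":[[0,0,0],[0,0,0]],"turn":[0,0]}'
python3 - <<'E'
from h import *
s=status.get_state();go((.428,-.173,.154),90)
p,d=camera("wrist");im=p[:,:,::-1].copy();overlay(im,0,s=.016,H=.085,r0=.03,r1=.032,col=(0,255,0))
M=R.from_rotvec(s['ee_rot']).as_matrix();t=np.linspace(0,2*np.pi,80)
P=np.array((.428,-.173,.085))+.032*np.c_[np.cos(t),np.sin(t),0*t]
cv2.polylines(im,[wproj((P-s['tcp_pos'])@M).round().astype(int)],True,(0,0,255),1)
a=lambda q:cv2.resize(q[150:350,200:360],None,fx=2.5,fy=2.5,interpolation=2)
cv2.imwrite("pics/w28.png",np.hstack([a(p[:,:,::-1]),a(im)]))
E
```

```text
clock: 31.58
tcp_pos: [0.4278, -0.1723, 0.2347]
ee_rot: [-2.217, -2.225, 0.0]
contact_force: [-0.1, 0.6, -0.6]
width: 0.0605
clock: 31.82
tcp_pos: [0.4279, -0.1724, 0.2351]
ee_rot: [2.217, 2.225, 0.0]
contact_force: [-0.4, -0.0, -1.0]
width: 0.0605
t 31.82 grasp pt [ 0.4279 -0.1724  0.1571] yaw 90.2 tilt [ 0. -0. -1.] j [-0.46  0.18  1.84  0.    1.12 -0.47] F [-0.4 -0.  -1. ] w 0.0605
 shift m [-0.0006  0.0001  0.0031] turn 0.2
```

View pics/w28.png

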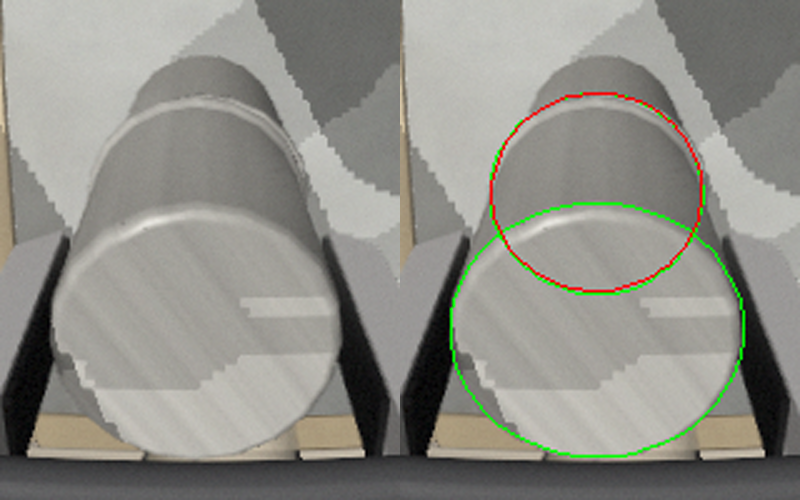

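Both beads show as nearly concentric arcs (top at y≈97 and 103, left/right 90 and 303), centred over each other. Lowering slowly to contact.

```bash
python3 -m pendant '{"gripper":[0.05,0.05,0.05,0.05],"xyz":[[0,0,0.001],[0,0,0.002],[0,0,0.0025],[0,0,0.0025]],"turn":[0,0,0,0]}'; python3 -m pendant '{"gripper":[0.05,0.05,0.05],"xyz":[[0,0,0.0008],[0,0,0.0015],[0,0,0.0015]],"turn":[0,0,0]}'
```

```text
clock: 32.38
tcp_pos: [0.4279, -0.1724, 0.2325]
ee_rot: [-2.218, -2.225, 0.0]
contact_force: [0.2, -0.1, -0.5]
width: 0.0608
clock: 32.75
tcp_pos: [0.4278, -0.1724, 0.2309]
ee_rot: [-2.217, -2.225, 0.0]
contact_force: [0.2, 0.6, -1.1]
width: 0.0608
```

```bash
python3 -m pendant '{"gripper":[0.05,0.05,0.05],"xyz":[[0,0,0.0007],[0,0,0.0014],[0,0,0.0014]],"turn":[0,0,0]}';python3 - <<'E'
from h import *
s=status.get_state();go((.428,-.173,.154),90)
p,d=camera("wrist");im=p[:,:,::-1].copy()
a=lambda q:cv2.resize(q[150:350,200:360],None,fx=2.5,fy=2.5,interpolation=2)
cv2.imwrite("pics/w29.png",a(im))
print(status.get_state()['contact_force'])
E
```

```text
clock: 33.12
tcp_pos: [0.4278, -0.1724, 0.2295]
ee_rot: [-2.217, -2.225, 0.0]
contact_force: [-0.2, -0.5, -1.4]
width: 0.0605
t 33.12 grasp pt [ 0.4278 -0.1724  0.1515] yaw 90.2 tilt [-0.  0. -1.] j [-0.46  0.18  1.85  0.    1.11 -0.47] F [-0.2 -0.5 -1.4] w 0.0605
 shift m [-0.0006  0.0001 -0.0025] turn 0.2
[-0.95984773  0.32334524 -0.34283055]
```

View pics/w29.png

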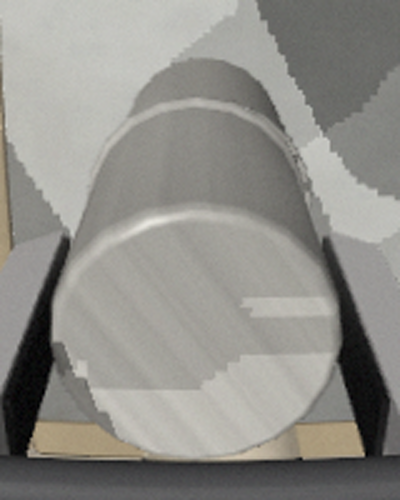

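```bash
python3 -m pendant '{"gripper":[0.05,0.05,0.05],"xyz":[[0,0,0.0007],[0,0,0.0014],[0,0,0.0014]],"turn":[0,0,0]}';python3 -m pendant '{"gripper":[0.05,0.05,0.05],"xyz":[[0,0,0.0007],[0,0,0.0012],[0,0,0.0012]],"turn":[0,0,0]}'
```

```text
clock: 33.55
tcp_pos: [0.4278, -0.1724, 0.2281]
ee_rot: [-2.217, -2.225, 0.0]
contact_force: [0.2, -0.4, -1.8]
width: 0.0607
clock: 33.92
tcp_pos: [0.4279, -0.1724, 0.2274]
ee_rot: [2.217, 2.225, 0.0]
contact_force: [-1.7, 1.2, 6.6]
width: 0.0607
```

Contact is 6.6 N at grasp z 0.1494, which is the height for an unslipped grip. So the earlier "slip" was more likely a small lean. Checking the rims before release.

Run:
```python
from h import *
p,d=camera("wrist");im0=p[:,:,::-1].copy();o=[]
for l,s,dx in ((None,0,0),(0,.0206,0),(-3,.0206,0.002),(-2,.0206,.003)):
    im=im0.copy()
    if l is not None: overlay(im,l,s,H=.085,r0=.03,r1=.032,dx=dx)
    o.append(cv2.resize(im[160:345,205:355],None,fx=1.6,fy=1.6,interpolation=2))
cv2.imwrite("pics/w30.png",np.vstack([np.hstack(o[:2]),np.hstack(o[2:])]))
p,d=camera("scene");cv2.imwrite("pics/s30.png",cv2.resize(p[150:270,270:390,::-1],None,fx=4,fy=4,interpolation=2))
```

```text
(no output)
```

View pics/w30.png

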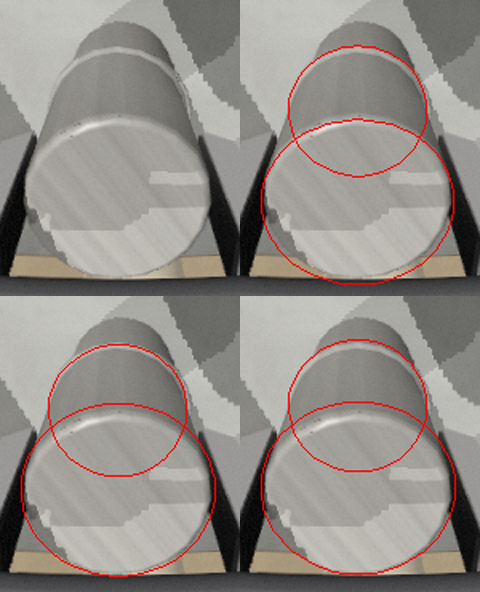

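View pics/s30.png

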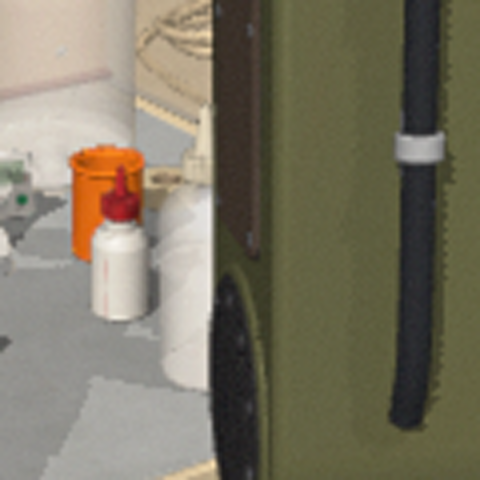

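A single bead line shows at the top, and the base bead peeks out about 1 mm on the right, well within tolerance. I'll ease the grip to let the cover settle square, then release.

```bash
python3 -m pendant '{"gripper":[0.055,0.055,0.062,0.064,0.07],"xyz":[[0,0,0],[0,0,0],[0,0,0],[0,0,0],[0,0,0]],"turn":[0,0,0,0,0]}' 3
python3 - <<'E'
from h import *
s=status.get_state();go((.428,-.173,.154),90)
p,d=camera("wrist");im0=p[:,:,::-1].copy();o=[]
z=s['tcp_pos'][2]
for dx in (None,0,.002):
    im=im0.copy()
    if dx is not None: overlay(im,0,0,gz=z-.17,H=.085,r0=.03,r1=.032,dx=dx)
    o.append(cv2.resize(im[160:345,205:355],None,fx=1.7,fy=1.7,interpolation=2))
cv2.imwrite("pics/w31.png",np.hstack(o))
E
```

```text
clock: 34.65
tcp_pos: [0.4278, -0.1724, 0.2268]
ee_rot: [-2.217, -2.225, 0.0]
contact_force: [0.0, -0.4, -0.1]
width: 0.0691
t 34.65 grasp pt [ 0.4278 -0.1724  0.1488] yaw 90.2 tilt [-0.  0. -1.] j [-0.46  0.19  1.85 -0.    1.1  -0.47] F [ 0.  -0.4 -0.1] w 0.0691
 shift m [-0.0006  0.0002 -0.0052] turn 0.2
```

View pics/w31.png

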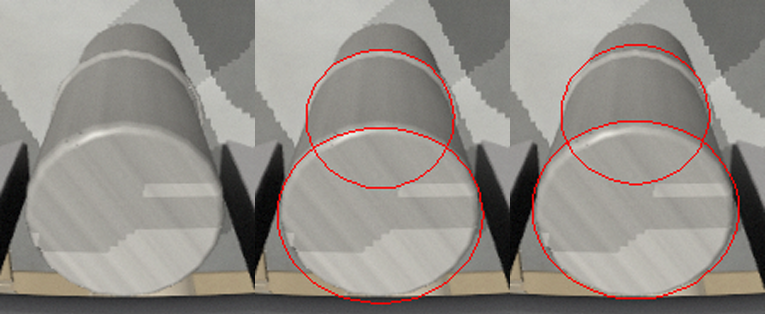

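The cover stands on its own, in line with the overlay. Opening wide and going straight up.

```bash
python3 -m pendant '{"gripper":[0.085,0.09,0.09,0.09,0.09],"xyz":[[0,0,0],[0,0,-0.02],[0,0,-0.06],[0,0,-0.11],[0,0,-0.16]],"turn":[0,0,0,0,0]}' ;python3 -m pendant '{"gripper":[0.09,0.09,0.09,0.09,0.09],"xyz":[[0.03,0,0],[0.08,0,0],[0.13,0,0],[0.18,0,0],[0.2,0,0]],"turn":[0,0,0,0,0]}'
python3 - <<'E'
from h import *
p,d=camera("top");W=world("top",d);im=p[:,:,::-1]
cv2.imwrite("pics/t32.png",cv2.resize(im[170:280,290:430],None,fx=5,fy=5,interpolation=2))
for n in ["steel_cover","steel_cover_rim","steel_base_rim","steel_base","glass_cover","glass_cover_rim","glass_base_rim","glass_base","drop_bottle","red_bottle","oxygen_bottle","volumetric"]:
    print(n,[(round(r['p'],2),[round(float(v),3) for v in r['xyz']]) for r in mark_of(n,"top")])
Z=W[235:275,340:385].reshape(-1,3);T=Z[(Z[:,2]>.155)&(Z[:,2]<.18)];print(len(T),T.mean(0),cv2.minEnclosingCircle(T[:,:2].astype(np.float32)))
A=np.c_[T[:,:2]-T[:,:2].mean(0),np.ones(len(T))];print(np.linalg.lstsq(A,T[:,2],rcond=None)[0])
p,d=camera("wrist");cv2.imwrite("pics/w32.png",p[:,:,::-1])
go((.43,0,.3),90)
E
```

```text
clock: 35.33
tcp_pos: [0.4276, -0.1723, 0.3886]
ee_rot: [-2.217, -2.225, 0.0]
contact_force: [0.3, -0.0, -0.4]
width: 0.09
clock: 35.95
tcp_pos: [0.4268, 0.0297, 0.3871]
ee_rot: [2.215, 2.228, 0.001]
contact_force: [0.7, -0.0, 0.1]
width: 0.0898
steel_cover [(0.58, [0.426, -0.169, 0.168])]
steel_cover_rim [(0.74, [0.428, -0.171, 0.083]), (0.61, [0.533, 0.171, 0.001])]
steel_base_rim [(0.63, [0.666, -0.093, 0.083]), (0.61, [0.428, -0.175, 0.08]), (0.52, [0.588, -0.181, 0.069])]
steel_base [(0.84, [0.662, -0.094, -0.004]), (0.52, [0.428, -0.172, -0.001])]
glass_cover [(0.76, [0.582, -0.185, 0.14])]
glass_cover_rim [(0.78, [0.586, -0.182, 0.071]), (0.72, [0.429, -0.171, 0.003])]
glass_base_rim [(0.64, [0.583, -0.177, 0.067])]
glass_base [(0.65, [0.589, -0.183, 0.069]), (0.61, [0.583, -0.178, 0.001])]
drop_bottle [(0.49, [0.45, -0.04, -0.001]), (0.27, [0.57, -0.297, 0.005])]
red_bottle [(0.75, [0.562, -0.04, 0.001]), (0.26, [0.583, -0.177, 0.067]), (0.16, [0.532, 0.167, 0.001])]
oxygen_bottle [(0.75, [0.435, -0.284, -0.0])]
volumetric [(0.61, [0.569, -0.297, 0.005]), (0.54, [0.429, -0.172, 0.0])]
490 [ 0.42671953 -0.16957088  0.16842561] ((0.4266006350517273, -0.17042718827724457), 0.02997228316962719)
[ 0.00629824 -0.03427844  0.16842561]
t 36.65 grasp pt [0.4272 0.0274 0.309 ] yaw 90.18 tilt [ 0.  0. -1.] j [-0.02 -0.03  1.7   0.    1.47 -0.02] F [-0.5  0.5  0.3] w 0.0898
 shift m [-0.0274  0.0027  0.009 ] turn 0.2
```

View pics/t32.png

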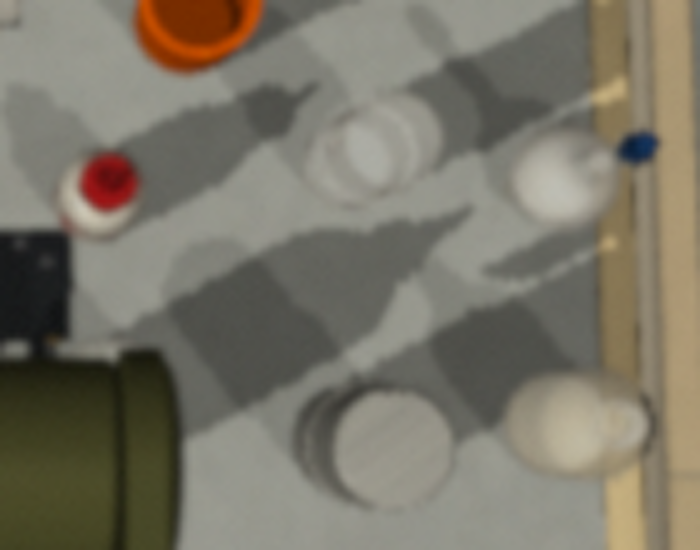

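View pics/w32.png

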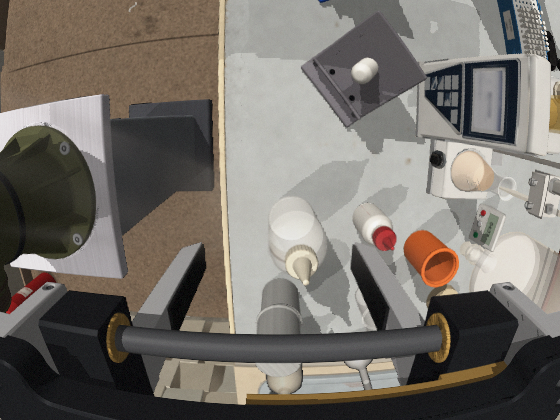

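The top crop shows both pairs stacked: clear at (370,150) and steel at (385,445), with the bystanders in place. The steel top's depth plane hints at a 2° tilt, and the network puts the glass rims about 5 mm apart. I want better evidence, so I'll average depth and look from the side.

Run:
```python
from h import *
ds=[]
for i in range(5):
    p,d=camera("top");ds.append(d)
d=np.median(ds,0);W=world("top",d);np.save("top1.npy",W)
def fit(T):
    A=np.c_[T[:,:2]-T[:,:2].mean(0),np.ones(len(T))];c=np.linalg.lstsq(A,T[:,2],rcond=None)[0];print(len(T),'slopes',c.round(4),cv2.minEnclosingCircle(T[:,:2].astype(np.float32)),T[:,:2].mean(0).round(4))
Z=W[235:275,340:385].reshape(-1,3);fit(Z[(Z[:,2]>.16)&(Z[:,2]<.18)])
Z=W[180:220,345:385].reshape(-1,3);T=Z[(Z[:,2]>.125)&(Z[:,2]<.155)];print('glass',len(T));fit(T)
Z=W[240:280,180:220].reshape(-1,3);fit(Z[np.abs(Z[:,2])<.02])  # table ref
Z=W[215:235,330:350].reshape(-1,3);fit(Z[np.abs(Z[:,2])<.02])
c=get_calibration("scene");K,T=c['K'],c['T']
for P in ((.428,-.172,.17),(.428,-.172,0),(.582,-.178,.14)):
    q=T[:3,:3].T@(np.array(P)-T[:3,3]);print(P,K[0,2]+K[0,0]*q[0]/-q[2],K[1,2]-K[1,1]*q[1]/-q[2])
p,d=camera("scene");cv2.imwrite("pics/s33.png",p[:,:,::-1])
print(status.get_state()['clock'])
```

```text
488 slopes [ 0.0026 -0.0177  0.1686] ((0.42658764123916626, -0.1705789417028427), 0.02984599769115448) [ 0.4267 -0.1698]
glass 328
328 slopes [ 0.0104 -0.0382  0.138 ] ((0.5799504518508911, -0.18017970025539398), 0.025241738185286522) [ 0.5797 -0.1791]
1600 slopes [ 0.0102  0.009  -0.0014] ((0.4310166835784912, 0.26176270842552185), 0.07556882500648499) [0.431 0.262]
400 slopes [-0.0036  0.002  -0.0014] ((0.5220490097999573, -0.12353731691837311), 0.037257395684719086) [ 0.5221 -0.1237]
(0.428, -0.172, 0.17) 363.51247855561576 181.61779750387322
(0.428, -0.172, 0) 359.5407944340802 233.48812074852808
(0.582, -0.178, 0.14) 332.1257721254975 175.58901168700885
36.95
```

View pics/s33.png

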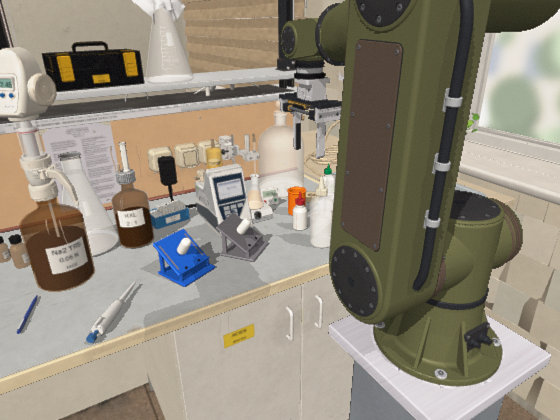

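The top heights agree with flat stacking once the −1.4 mm table bias is removed (steel 0.170, glass 0.139). To judge the sideways offsets, I'll look obliquely with the wrist camera from +x.

```bash
python3 -m pendant '{"gripper":[0.09,0.09,0.09,0.09,0.09],"xyz":[[-0.04,0.04,0],[-0.08,0.08,0],[-0.12,0.12,0],[-0.16,0.15,0],[-0.197,0.173,0]],"turn":[0,0,0,0,0]}' ;python3 -m pendant '{"gripper":[0.09,0.09,0.09,0.09],"xyz":[[0,0,0.03],[0,0,0.07],[0,0,0.08],[0,0,0.08]],"turn":[0,0,0,0]}'
python3 - <<'E'
from h import *
s=status.get_state();go((.43,0,.3),90)
p,d=camera("wrist");cv2.imwrite("pics/w34.png",p[:,:,::-1])
im=p[:,:,::-1].copy();M=R.from_rotvec(s['ee_rot']).as_matrix();t=np.linspace(0,2*np.pi,120)
def circ(c,r,col):
    P=np.array(c)+r*np.c_[np.cos(t),np.sin(t),0*t]
    cv2.polylines(im,[(wproj((P-s['tcp_pos'])@M)*8).round().astype(int)],True,col,1,shift=3)
for z,r in ((0,.03),(.085,.032),(.17,.03)): circ((.428,-.172,z),r,(0,0,255))
for z,r in ((0,.024),(.07,.027),(.14,.024)): circ((.5815,-.178,z),r,(0,0,255))
cv2.imwrite("pics/w34o.png",im)
print([(k,wproj((np.array(q)-s['tcp_pos'])@M).round()) for k,q in (('steel',(.428,-.172,.085)),('glass',(.5815,-.178,.07)))])
E
```

```text
clock: 37.58
tcp_pos: [0.6018, -0.1703, 0.3864]
ee_rot: [-2.217, -2.225, 0.0]
contact_force: [-0.3, 0.4, -0.4]
width: 0.0898
clock: 38.08
tcp_pos: [0.601, -0.1687, 0.3075]
ee_rot: [2.217, 2.226, 0.0]
contact_force: [0.2, -0.9, 1.2]
width: 0.0899
t 38.08 grasp pt [ 0.601  -0.1687  0.2295] yaw 90.21 tilt [ 0.  0. -1.] j [-0.33  0.46  1.28  0.    1.39 -0.34] F [ 0.2 -0.9  1.2] w 0.0899
 shift m [ 0.1693 -0.1704 -0.0705] turn 0.2
[('steel', array([115., 205.])), ('glass', array([259., 207.]))]
```

View pics/w34.png

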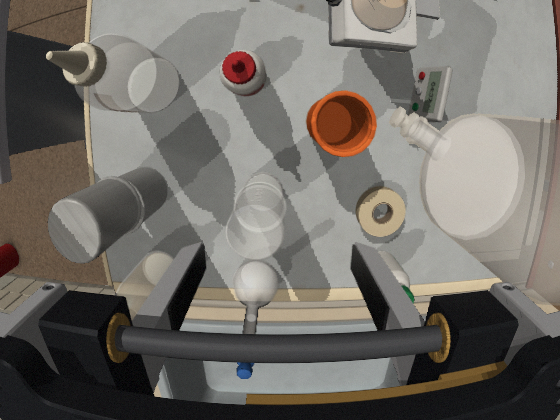

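View pics/w34o.png

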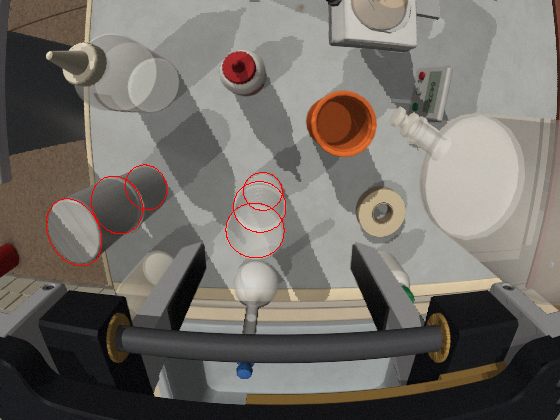

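Run:
```python
import cv2,numpy as np
a=cv2.imread("pics/w34.png")
cv2.imwrite("pics/w35.png",np.hstack([cv2.resize(a[155:265,45:175],None,fx=4,fy=4,interpolation=2)[:420,:500],cv2.resize(a[165:265,220:295],None,fx=4.0,fy=4.2,interpolation=2)]))
```

```text
(no output)
```

View pics/w35.png

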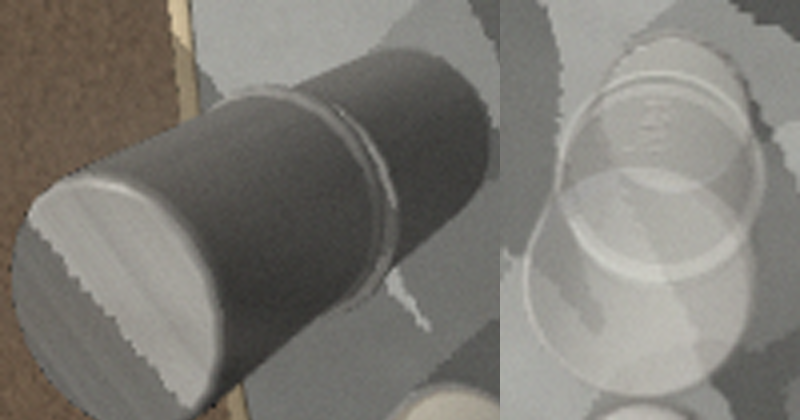

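In the oblique crop the two steel beads lie flush and nested around (310,180). The two clear rims form one slightly thickened ring at (660,175), so both pairs are within about 1–3 mm. I'll retreat upward, then hand in.

```bash
python3 -m pendant '{"gripper":[0.09,0.09,0.09,0.09],"xyz":[[0,0,-0.03],[0,0,-0.07],[0,0,-0.08],[0,0,-0.08]],"turn":[0,0,0,0]}'; python3 -m pendant '{"gripper":[0.09,0.09,0.09,0.09],"xyz":[[0,0,0],[0,0,0],[0,0,0],[0,0,0]],"turn":[0,0,0,0]}'; python3 -c "
from rig import workorder
print(workorder.finish_job())"
```

```text
clock: 38.62
tcp_pos: [0.6009, -0.1687, 0.3879]
ee_rot: [2.216, 2.224, 0.001]
contact_force: [-0.2, -0.2, -0.2]
width: 0.09
clock: 39.12
tcp_pos: [0.6008, -0.1688, 0.3868]
ee_rot: [-2.217, -2.225, 0.0]
contact_force: [-0.3, -0.3, 0.5]
width: 0.0902
the job is handed in; nothing more can be done
None
```

Both covers are now mouth-down on the standing beakers of their own kind, and I handed the job in at about 39 s. No verdict is reported. I drew each one off its peg, turned it upright by pushing its mouth against the peg tip, set it on free worktop to square it, regripped it and placed it rim on rim.

**Last checks:**
- **Height:** the tops measured about 0.170 m (steel) and 0.139 m (clear) after a 1.4 mm table correction, which fits flat stacking.
- **Alignment:** the oblique wrist view showed both pairs of rims nested to about 1–3 mm.
- **Bystanders:** the networks put all four within about 3 mm of where they started, and the gripper was clear of everything.

**Readings that disagreed:**
- **Sideways offset:** top-view depth fits gave about 3 mm for both pairs. The network put the clear rims about 5–6 mm apart, right at the 6 mm limit, but the close views did not support that.
- **Tilt:** the depth planes gave noisy tilts of about 1° for the steel cover and 2° for the clear one, against a limit of about 4°.
- **Steel grip:** the camera suggested the steel cover had slipped about 4.5 mm in the grip. It then touched down at the height for no slip.

**Mistake:** I typed my first move in mm instead of m. The per-row limit kept it harmless.

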